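Weigh a solvent can on the studio's spring balance

TASK

Weigh the taller of the two oblong metal cans: lift it off the desk and hang it by its wire handle in the hook of the spring balance. Ease the weight onto the hook so gently that it never jerks or bounces and is never pulled past the end of its scale; let go only when the balance carries the whole can, and leave it hanging upright, free and quite still so that I can read it. Disturb nothing else on the desk.

Things in the scene. Friction and masses are not known exactly. Their poses are not given: they have to be found in the camera images.
- tall_can_centre (a point): centre of the can to weigh: oblong flat-sided bare-metal can, paper label, 110 mm long (its x), 56 mm wide (y), 110 mm tall, closed, of unknown fill (0.25 to 0.80 kg, centre of mass near here). Stands upright; point 55 mm above its underside; z up, x away from the robot. Black screw cap (28 mm wide, 15 mm high) on top at the far (+x) end, 36 mm from the middle
- tall_can_grip (a point): a good place to hold the tall can across its 56 mm width: in its middle plane, 30 mm from its centre towards its near (-x) end, 25 mm below its top (85 mm above its underside). A gripper leaning 30 to 45 degrees back towards -x keeps its body clear of the wire handle and of the hook. Axes as the can's
- tall_can_bail (a point): underside of the crown of the tall can's handle, the point that must lie in the hook: 169.5 mm above the can's underside, over its middle (114.5 mm above tall_can_centre). The handle is a stiff round 5 mm wire, fixed upright across the can (in its y-z plane): an arch 49 mm wide over the wire, 64.5 mm tall, with a round crown. Axes as the can's
- hook_seat (a point): inner bottom of the balance's hook, where a hung wire comes to lie; moves with the hook. 275 mm above the desk when empty. z up, x away from the robot. The hook is a 6 mm round bar bent to a J in this x-z plane, throat 22 mm wide inside (11 mm each way from here). A 5 mm wire enters level from -x, over the upturned point, with its underside 27 to 38 mm above the seat, then is lowered
- hook_tip (a point): end of the hook's upturned point (bar centre), 20 mm towards -x of hook_seat and 22 mm higher (top of the bar 25 mm higher). The other side of the J, the shank, stands 14 mm to +x of the seat (bar centre) up to 26 mm above it, then bends back over the seat to the vertical axis at 50 mm
- hook (a joint): how far the hook has dipped, m: 0 empty, its scale ends at 0.075, stop at 0.080. A spring of 120 N/m, lightly damped: about 8.2 mm per 100 g hung on it; it bobs for some seconds if let go out of balance
- balance: bench spring balance, fixed. Origin on the desk right below the hook; z up, x away from the robot. Grey base plate 12 mm thick, 160 mm (x) by 290 mm (y: -220 to +70). Steel column 13 mm thick, 610 mm tall, 180 mm to -y of the hook; arm at 560 mm carries a clear tube 29 mm wide, its lower lip 360 mm above the desk. The white ringed plunger with the hook comes down out of it
- short_can_centre (a point): centre of the other can: the same make and handle but only 60 mm tall (124.5 mm with its upright handle), 110 mm long, 56 mm wide; point 30 mm above its underside. A bystander, to be left alone
- ink_bottle: small amber jar of ink, 42 mm wide, 58 mm tall, bystander; origin at its underside
- varnish: amber varnish bottle, 48 mm wide, 125 mm tall, bystander; origin at its underside
- gesso_jar: white jar, 80 mm wide, 85 mm tall, bystander; origin at its underside
- tape: roll of tape lying flat, 96 mm wide, 24 mm tall, bystander; origin at its underside
- brush_mug: white mug with brushes standing in it, 76 mm wide, about 230 mm tall with the brushes, bystander; origin at its underside
- palette_knife: palette knife with a broad blade, lying flat, 200 mm long, bystander
Not all that is in view belongs to the job. Leave any red look-alike of the part that bears tall_can_centre alone.

How it is judged:
By the outcome, as a careful person would: the job done as asked, in the order asked, and still so for the second after the job is handed in, with the robot touching nothing.
It also fails if it takes over 59 s, if anything falls off the work surface, if the arm or the gripper's body presses on something with over 40 N, if the wrist force passes 120 N, or if a joint passes its speed limit or range.

ROBOT

A 7-joint arm with a two-finger parallel gripper is mounted at the origin on the work surface. World frame = base frame: x ahead of the robot, y to its left, z up, the work surface at z = 0. Lengths are in mm, angles in rad, forces in N, time in s.
With the tool pointing down it reaches from about 425 to 1025 mm from the base axis. Payload 9.4 kg.
Tool frame: the origin (TCP) lies on the centre line of the jaws, within the pads' length; the fingertips stand robot.nose_length ahead of it and the grasp point (between the pads) lies 6 mm ahead of it (robot.nose_length is the distance from the TCP to the fingertips, in mm); x points along the fingers, y is the direction in which the jaws open and shut, and the axes are right-handed (so a half turn about x gives the same grasp; the last joint's range is limited). The gripper opens to 93 mm and grips with 3 to 60 N. Pads are 15 mm wide; open, the fingers measure 128 mm over their backs; the gripper's body (75 mm by 188 mm) begins 65 mm behind the grasp point.
Start: joints at [-1.213, 0.599, -0.003, 1.599, 0.002, 0.943, -0.08], TCP at [305.394, 657.54, 243.618] pointing down, gripper open.
Joint ranges: [-2.57, 2.57], [-0.35, 1.97], [-1.29, 1.29], [0.11, 2.56], [-1.05, 4.19], [0.11, 1.86], [-2.63, 2.63]. Speed limits (rad/s): [2.22, 2.22, 3.01, 3.01, 3.14, 3.14, 3.14].

INTERFACE

Orientations are given as a 3x3 rotation matrix whose columns are the frame's x, y, z axes.
In Python, from bench import robot gives the robot as it stands.
- The arm moves only by the tool move_arm, never from a script. Its argument "commands" is a list of rows, each a list of 2 entries, a list of its own where there are three numbers: the shift along the tool's x, y, z scaled (see below), then the turn about the tool's x scaled (see below). A call has 1 to 12 rows; each row shifts and turns the commanded pose from where the row before left it, along the tool's axes as they then stand; what a row does not reach is not made up. The controller multiplies each number of a shift by 0.1 m and each number of a turn by 90 degrees. A row lasts 1/8 s, in which the tool goes at most 62.5 mm and 10.7 degrees, less where a joint would pass 70% of its speed; a pose out of reach is approached as far as the arm can. A call with a number of a shift or a turn outside -1 to 1 is refused whole. A call with a gripper value outside its range is refused whole. "gripper" is the finger opening in mm, from 0 to 93, set as the call begins (left out, the last holds). The fingers move at their own pace and stop on an object; the grip force is fixed at half the most. Time passes only in rows, so rows that do not move let the fingers close. It gives the time, the measured TCP pose, the force and the opening at its end, in the units of the state.
- robot.read_state(): the state, without advancing time (a new reading comes with each control period).
- robot.capture(name): name is "scene" or "top" or "wrist"; returns a dict with "pixels" (384x512x3 uint8, red, green, blue), "range_z" (384x512 float32, mm along the optical axis (not along the pixel's ray), 0 where there is no reading), "intrinsics" (3x3 intrinsics, pixels), "R" (3x3) and "t" (3): a world point X has camera coordinates R X + t; the wrist camera has in their place "tool_from_camera" (4x4, takes a point from camera to tool coordinates, whose origin is the TCP and whose axes are the tool frame's). Camera axes: x right, y down, z forward; pixel columns grow to the right and rows downward; lengths in mm; the calibration is good to about 2 mm. The wrist camera is an equidistant fisheye: a pixel r from the principal point sees the ray r / f radians off the axis. A picture is of the moment at which its call begins: read the wrist's pose just before it.
- robot.close_job(): hands the job in, once; it reports no verdict.
The state is a dict: "time": time; "q": joint angles; "dq": joint speeds; "joint_torque": joint torques, N m; "tcp_pos": TCP position; "orientation": TCP orientation; "force": force on the tool from outside, world axes, zero at the start; "ft_torque": the same for the moment, N m; "gripper_width": finger opening in mm.
Only numpy, scipy, OpenCV 4.12 (cv2) and the standard library are available. Lean on these libraries where they do the work, as an engineer would, in place of code of your own. Each camera call takes 0.05 s, during which the arm holds its last target.

## Working session

There is one attempt and no reset: what is moved stays moved. The work goes in short steps, Python scripts to look and compute and a tool call to move; the robot and the scene stay as the last step left them, time stands still between calls to the robot, and variables do not carry over. Pictures are saved under pics/ and viewed, and the job is handed in when it is done.

Besides the shell and the picture viewer there is one more tool, called after ">>>" by a JSON object that holds its "fn" and its "kwargs", one argument or row to a line. move_arm: Moves the arm, as the interface text tells. Its arguments: {"type":"object","properties":{"commands":{"type":"array","items":{"type":"array"}},"gripper":{"type":"number"}},"required":["commands"]}

```bash
mkdir -p pics; ls
python3 - <<'E'
from bench import robot
import numpy as np,cv2
print(robot.read_state(), robot.nose_length)
for n in ["scene","top","wrist"]:
    c=robot.capture(n)
    cv2.imwrite(f"pics/{n}0.png",c["pixels"][:,:,::-1])
    np.savez(f"{n}0.npz",**c)
    print(n,c["intrinsics"],c.get("R"),c.get("t"),c.get("tool_from_camera"))
E
```

```text
pics
{'time': 0.0, 'q': array([-1.2126831 ,  0.60011208, -0.00256986,  1.60012885,  0.00182147,
        0.94286177, -0.07978479]), 'dq': array([ 1.27778291e-05, -4.07805452e-04, -1.55823015e-03, -9.10704841e-04,
       -6.45051108e-04, -1.22778862e-03,  6.39919039e-04]), 'joint_torque': array([ 5.07087625e-04, -7.65053058e+01,  1.49755105e+00, -2.52338809e+01,
       -5.24317694e-02,  1.73822459e-02,  1.98785169e-04]), 'tcp_pos': array([305.2169448 , 657.13747516, 242.76933593]), 'orientation': array([[-5.04171456e-04,  4.21142394e-01,  9.06994393e-01],
       [-1.42110194e-03,  9.06993291e-01, -4.21142672e-01],
       [-9.99998863e-01, -1.50125961e-03,  1.41206147e-04]]), 'force': array([-0.59260316,  0.75363879,  0.02082623]), 'ft_torque': array([-0.01126891,  0.01484657, -0.00691988]), 'gripper_width': 93.10708883529243} 25.0
scene [[371.89131166   0.         253.86703541]
 [  0.         371.89131166 187.21102698]
 [  0.           0.           1.        ]] [[-0.80010339  0.59978473  0.00963555]
 [ 0.33881245  0.46510924 -0.81785055]
 [-0.49501585 -0.65110035 -0.57535001]] [ 373.92206574  -42.43637665 1575.19266547] None
top [[499.50669475   0.         256.33537193]
 [  0.         499.50669475 192.94336718]
 [  0.           0.           1.        ]] [[-0.00142099 -0.99980818 -0.01953425]
 [-0.99797913  0.0026588  -0.06348683]
 [ 0.06352659  0.01940456 -0.99779148]] [  95.27742322  531.41921865 1733.04487248] None
wrist [[297.31863964   0.         254.16713957]
 [  0.         297.31863964 187.459365  ]
 [  0.           0.           1.        ]] None None [[ 1.13801259e-03 -2.98434482e-01  9.54429445e-01 -1.42975904e+02]
 [ 9.99997031e-01  2.39617519e-03 -4.43100238e-04  4.95713902e-01]
 [-2.15474377e-03  9.54427115e-01  2.98436323e-01 -8.37282164e+01]
 [ 0.00000000e+00  0.00000000e+00  0.00000000e+00  1.00000000e+00]]
```

View pics/scene0.png

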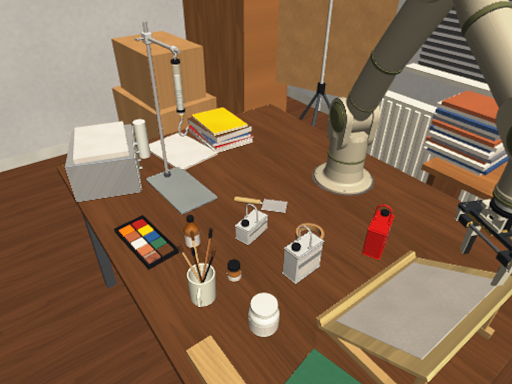

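View pics/top0.png

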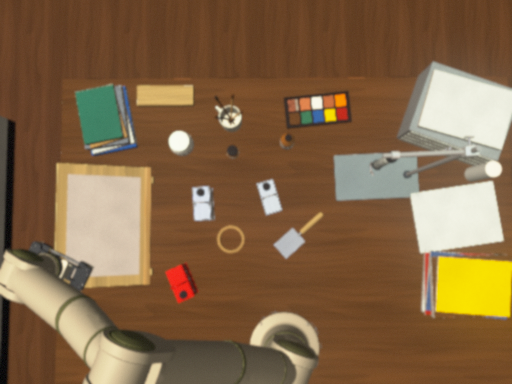

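View pics/wrist0.png

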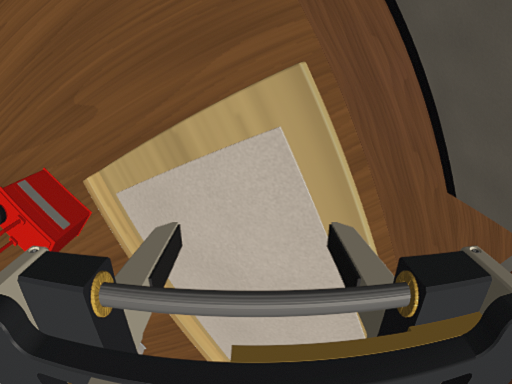

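```bash
cat > h.py <<'E'
import numpy as np,cv2
def cloud(c):
    K=c["intrinsics"];z=c["range_z"];h,w=z.shape
    u,v=np.meshgrid(np.arange(w),np.arange(h))
    P=np.stack([(u-K[0,2])/K[0,0]*z,(v-K[1,2])/K[1,1]*z,z],-1)
    X=(P-c["t"])@c["R"]
    X[z<=0]=np.nan
    return X
E
python3 - <<'E'
from h import *
np.set_printoptions(precision=1,suppress=True)
for n in["top","scene"]:
    c=np.load(n+"0.npz");X=cloud(c);np.save(n+"X.npy",X)
    f=X.reshape(-1,3);print(n,np.nanmin(f,0),np.nanmax(f,0))
    im=c["pixels"]
    for nm,(u0,u1,v0,v1) in (dict(tall=(190,216,182,222),short=(255,284,176,217)) if n=="top" else dict(tall=(278,326,228,284),short=(230,270,200,245))).items():
        s=X[v0:v1,u0:u1].reshape(-1,3);
        for lo,hi in [(100,116),(50,66),(10,200)]:
            m=(s[:,2]>lo)&(s[:,2]<hi)
            if m.sum(): print(nm,lo,m.sum(),s[m].min(0),s[m].max(0),np.median(s[m],0))
    m=(X[...,2]>6)&(X[...,2]<20)
    big=cv2.resize(im,None,fx=1.5,fy=1.5)
for (u,v) in [(203,192),(203,210),(262,186),(270,203)]: print(np.load("topX.npy")[v,u])
c=np.load("top0.npz")
a=cv2.resize(c["pixels"][170:230,180:300],None,fx=6,fy=6,interpolation=cv2.INTER_CUBIC)
cv2.imwrite("pics/crop_top.png",a[:,:,::-1])
c=np.load("scene0.npz")
a=cv2.resize(c["pixels"][190:290,220:340],None,fx=6,fy=6,interpolation=cv2.INTER_CUBIC)
cv2.imwrite("pics/crop_sc.png",a[:,:,::-1])
a=cv2.resize(c["pixels"][20:220,110:230],None,fx=3,fy=3,interpolation=cv2.INTER_CUBIC)
cv2.imwrite("pics/crop_bal.png",a[:,:,::-1])
E
```

```text
top [ -367.1 -1204.5  -780.9] [1601.8 1456.6  878.7]
tall 100 448 [439.6 242.7 100.4] [550.1 307.3 116. ] [486.  272.7 109.7]
tall 50 12 [470.7 244.4  52.7] [549.5 251.8  65.9] [493.4 245.9  55.7]
tall 10 677 [433.7 239.7  10.2] [571.3 327.4 184.3] [492.9 269.4 110.2]
short 100 4 [511.9  27.1 106.3] [525.4  70.3 114.8] [518.8  50.4 111.4]
short 50 424 [457.    9.2  50.3] [577.   91.1  65.9] [511.3  46.8  60.2]
short 10 562 [457.    0.6  10.5] [577.   95.5 132.2] [517.5  50.1  61.4]
scene [-1771.  -2429.6  -775.7] [1461.5  834.8  756. ]
tall 100 460 [437.8 244.  100. ] [553.5 310.4 115.8] [498.2 284.8 109.3]
tall 50 127 [444.8 256.3  50.1] [552.4 310.4  66. ] [531.  303.6  59.2]
tall 10 1459 [326.9 143.9  10. ] [553.5 310.4 175.6] [508.1 294.6  85.2]
short 100 11 [512.3  33.5 104.5] [527.2  76.  115.6] [515.3  69.7 111. ]
short 50 334 [458.2  10.2  50.1] [580.8  93.6  65.4] [520.9  59.6  59.3]
short 10 782 [ 395.3 -122.1   10.2] [580.8  93.6 124.3] [526.2  66.2  56. ]
[528.2 267.6 128. ]
[469.6 270.  106.5]
[552.6  73.9  60.6]
[494.3  46.8  62.8]
```

View pics/crop_top.png

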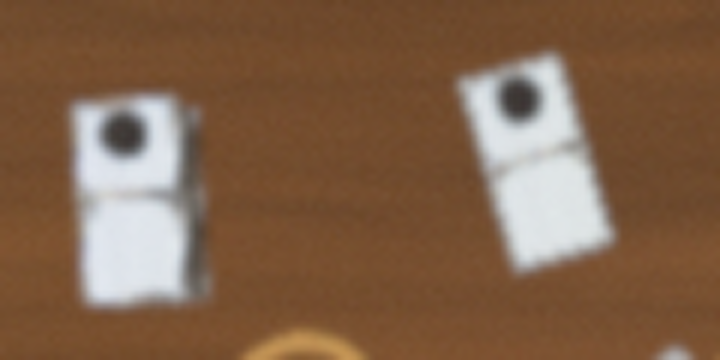

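View pics/crop_sc.png

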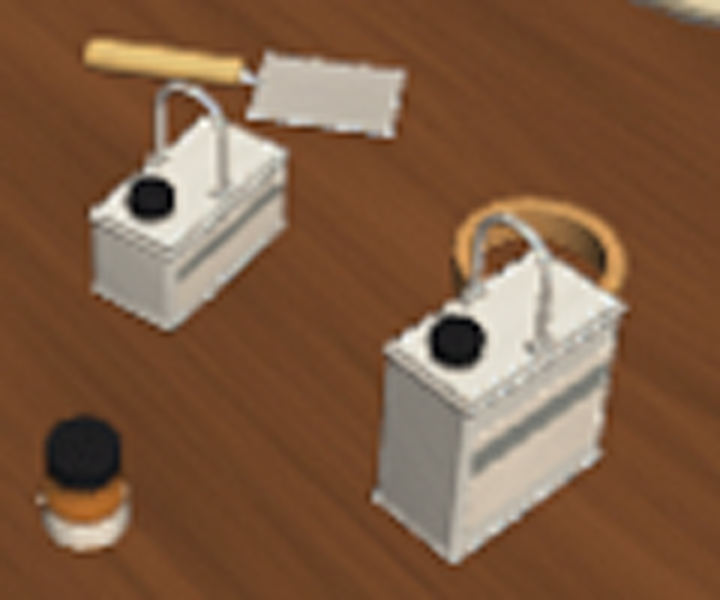

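View pics/crop_bal.png

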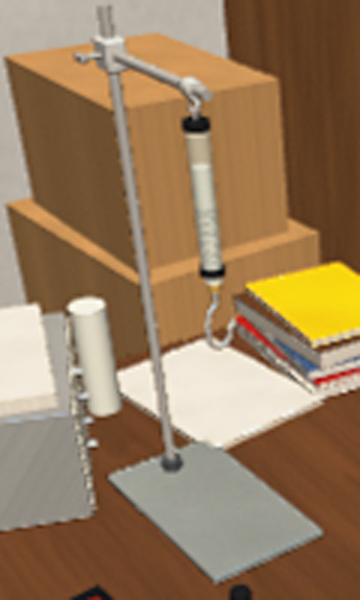

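Run:
```python
from h import *
np.set_printoptions(precision=1,suppress=True)
T=np.load("topX.npy");S=np.load("sceneX.npy")
# tall can top face
for n,X,(u0,u1,v0,v1) in [("top",T,(185,220,178,228)),("scene",S,(270,335,215,290))]:
    s=X[v0:v1,u0:u1].reshape(-1,3); m=(s[:,2]>106)&(s[:,2]<115)&(s[:,0]>430)
    p=s[m][:,:2].astype(np.float32)
    r=cv2.minAreaRect(p);print(n,m.sum(),r, np.median(s[m][:,2]))
    m=(s[:,2]>150)&(s[:,2]<185); print("handle",s[m])
    m=(s[:,2]>120)&(s[:,2]<130); print("cap",m.sum(),s[m].mean(0))
# balance
s=S[20:220,110:230].reshape(-1,3)
m=(s[:,2]>265)&(s[:,2]<420)&(s[:,1]>-480)&(s[:,1]<0)&(s[:,0]<700)&(s[:,0]>350)
q=s[m]
for lo in range(260,560,15):
    k=(s[:,2]>lo)&(s[:,2]<=lo+15)&(s[:,0]>300)&(s[:,0]<750)&(s[:,1]>-600)&(s[:,1]<0)
    if k.sum():
        for p in s[k][:8]: print(lo,p)
for n,X in[("top",T),("scene",S)]:
    c=np.load(n+"0.npz")["pixels"].astype(int)
    m=(X[...,2]>7)&(X[...,2]<17)&(X[...,0]>300)&(X[...,0]<700)&(X[...,1]<-60)&(X[...,1]>-500)
    p=X[m][:,:2].astype(np.float32); print(n,m.sum(),cv2.minAreaRect(p),p.min(0),p.max(0))
```

```text
top 361 ((494.5102844238281, 274.54534912109375), (111.87661743164062, 57.816715240478516), 4.697758674621582) 110.25117027240276
handle [[496.4 280.9 173.7]
 [495.9 276.3 184.3]
 [496.3 274.2 175.5]
 [496.3 271.1 175.4]
 [496.2 267.8 176.1]
 [496.5 265.2 171.4]
 [496.1 261.1 178. ]
 [496.8 259.6 164.7]
 [496.5 255.6 170.9]
 [496.9 253.5 161.7]
 [497.1 250.8 157.3]
 [493.5 294.8 166.5]
 [493.5 291.6 166.3]
 [493.4 287.8 170.1]
 [493.2 284.  174.6]
 [493.3 281.1 171.9]
 [493.2 277.7 173.3]
 [493.  273.9 177.9]
 [493.1 271.2 174.1]
 [493.2 268.2 172.3]
 [493.2 265.1 172.2]
 [493.3 262.1 170.3]
 [493.2 258.8 171.3]
 [493.5 256.2 166.3]
 [493.8 253.9 158.6]
 [493.8 250.7 157.7]
 [490.7 295.8 159. ]]
cap 48 [524.7 274.7 125. ]
scene 398 ((495.5669860839844, 278.6135559082031), (113.18653869628906, 58.27667236328125), 3.434372663497925) 109.61119652469492
handle [[498.7 259.2 166.5]
 [497.8 262.2 168.1]
 [499.9 268.  173.3]
 [497.3 269.4 172.9]
 [495.2 271.2 173.1]
 [497.9 254.9 159.2]
 [496.8 257.8 160.7]
 [495.3 260.2 161.6]
 [496.9 269.4 168.9]
 [495.8 272.2 170.3]
 [495.4 275.6 172.6]

[... 4454 characters left out ...]
.2  543.8]
530 [ 609.7 -413.2  544.5]
530 [ 606.1 -413.8  543.8]
530 [ 597.3 -427.1  539.8]
530 [ 594.5 -425.5  539.8]
530 [ 604.6 -427.6  537.6]
530 [ 600.8 -428.4  536.8]
530 [ 597.4 -428.2  536.4]
545 [ 638.2 -438.1  559.2]
545 [ 635.7 -435.9  559.3]
545 [ 623.  -424.9  559.7]
545 [ 618.  -429.   558.3]
545 [ 616.2 -424.9  558.8]
545 [ 614.2 -421.3  559.3]
545 [ 606.4 -415.1  559.4]
545 [ 604.5 -411.2  559.9]
top 3954 ((499.73419189453125, -279.9895324707031), (397.7325134277344, 439.23284912109375), 0.1507040560245514) [ 300.8 -499.5] [699.1 -60. ]
scene 2015 ((525.7344360351562, -314.8250732421875), (444.1976623535156, 364.1080017089844), 77.39813995361328) [ 301.1 -500. ] [681.5 -60.6]
```

Run:
```python
from h import *
np.set_printoptions(precision=1,suppress=True)
T=np.load("topX.npy");S=np.load("sceneX.npy")
for n,X,(u0,u1,v0,v1),sd in [("top",T,(325,430,145,210),(345,185)),("scene",S,(140,225,160,215),(180,190))]:
    c=np.load(n+"0.npz")["pixels"]
    hsv=cv2.cvtColor(c,cv2.COLOR_RGB2HSV)
    col=hsv[sd[1],sd[0]];print(n,col,X[sd[1],sd[0]])
    m=np.zeros(X.shape[:2],bool);m[v0:v1,u0:u1]=True
    m&=(np.abs(hsv[...,1].astype(int)-col[1])<25)&(hsv[...,0]>80)&(X[...,2]>0)&(X[...,2]<22)
    p=X[m][:,:2].astype(np.float32);print(m.sum(),cv2.minAreaRect(p),cv2.boxPoints(cv2.minAreaRect(p)),np.median(X[m][:,2]))
# hook and tube in scene: right of column
s=S[50:150,168:200]
m=(s[...,2]>250)&(s[...,2]<580)&(s[...,1]>-400)&(s[...,1]<-100)&(s[...,0]<720)&(s[...,0]>400)
for v in range(s.shape[0]):
    if m[v].any(): print(v+50,np.flatnonzero(m[v]).min()+168,np.flatnonzero(m[v]).max()+168,np.median(s[v][m[v]],0))
```

```text
top [ 71  17 162] [ 558.3 -215.3   21.8]
11 ((577.00048828125, -233.78591918945312), (105.27839660644531, 51.22847366333008), 17.71293830871582) [[ 519.1 -225.4]
 [ 534.6 -274.2]
 [ 634.9 -242.2]
 [ 619.4 -193.4]] 11.646915187578976
scene [ 30  15 157] [ 603.3 -305.3   11. ]
12 ((631.4015502929688, -285.162109375), (123.85286712646484, 251.5553741455078), 17.08684730529785) [[ 535.3 -183.1]
 [ 609.2 -423.6]
 [ 727.6 -387.2]
 [ 653.6 -146.7]] 10.619325080914034
50 170 179 [ 596.3 -229.7  563.3]
51 170 180 [ 596.4 -226.9  560.6]
52 171 179 [ 594.9 -229.4  557.5]
53 172 179 [ 593.7 -236.1  553.1]
54 172 175 [ 592.1 -257.3  544.9]
55 172 175 [ 591.8 -255.6  542. ]
56 173 176 [ 591.8 -244.2  541.5]
57 173 176 [ 592.1 -243.6  538.8]
58 173 175 [ 593.3 -246.6  535.4]
59 171 178 [ 592.1 -250.5  530.7]
60 170 179 [ 595.2 -240.7  530. ]
61 170 179 [ 597.5 -238.4  528.6]
62 170 179 [ 596.9 -236.7  525.7]
63 170 179 [ 597.7 -239.   522.3]
64 171 178 [ 597.1 -240.3  519.2]
65 171 179 [ 596.1 -242.5  515.6]
66 171 179 [ 596.7 -240.8  513.2]
67 172 179 [ 596.  -238.7  510.3]
68 172 179 [ 596.4 -239
[... 1659 characters left out ...]

117 179 182 [ 594.6 -243.9  341.7]
118 180 181 [ 592.6 -249.8  336.2]
119 181 181 [ 589.8 -252.9  330.7]
120 181 181 [ 592.8 -247.3  329.9]
121 181 182 [ 590.8 -248.4  325.3]
122 180 181 [ 596.  -246.1  323.9]
123 179 180 [ 598.2 -250.   319.4]
124 179 180 [ 600.5 -245.9  317.9]
125 178 179 [ 603.8 -247.6  314.5]
126 178 179 [ 604.7 -246.6  311.4]
127 178 187 [ 603.5 -246.8  307.6]
128 178 187 [ 591.5 -245.6  300.8]
129 178 186 [ 603.8 -249.1  298.7]
130 178 186 [ 593.8 -246.9  293.4]
131 178 186 [ 592.2 -247.   289.1]
132 178 186 [ 592.8 -247.3  285. ]
133 178 186 [ 595.  -248.1  281.4]
134 179 185 [ 588.7 -246.6  276.3]
135 180 184 [ 595.7 -246.5  275.4]
136 181 182 [ 597.1 -248.3  270.7]
```

>>> {"fn": "move_arm", "kwargs": {
  "commands": [
    [[-0.55, 0, 0], 0],
    [[-0.55, 0, 0], 0],
    [[-0.5, 0, 0], 0],
    [[0, -0.21, 0.57], 0],
    [[0, -0.21, 0.57], 0],
    [[0, -0.21, 0.57], 0],
    [[0, -0.21, 0.57], 0],
    [[0, -0.21, 0.57], 0],
    [[0, -0.21, 0.57], 0],
    [[0, -0.21, 0.57], 0],
    [[0, -0.21, 0.57], 0],
    [[0, -0.21, 0.57], 0]
  ]
}}

```text
time: 1.65
tcp_pos: [692.1, 268.6, 403.4]
orientation: [[-0.0, 0.421, 0.907], [0.0, 0.907, -0.421], [-1.0, -0.0, -0.0]]
force: [0.2, 1.0, 0.7]
gripper_width: 92.7
```

>>> {"fn": "move_arm", "kwargs": {
  "commands": [
    [[0, -0.2, 0.57], 0],
    [[0, -0.2, 0.57], 0],
    [[0, -0.2, 0.57], 0],
    [[0, -0.2, 0.57], 0],
    [[0, 0, 0], -0.1],
    [[0, 0, 0], -0.11],
    [[0, 0, 0], -0.11]
  ]
}}

```text
time: 2.52
tcp_pos: [864.2, 101.2, 402.7]
orientation: [[-0.001, -0.073, 0.997], [-0.0, 0.997, 0.073], [-1.0, -0.0, -0.001]]
force: [-0.2, -0.3, -0.4]
gripper_width: 92.8
```

Run:
```python
from bench import robot
s=robot.read_state();print(s["q"],s["tcp_pos"],s["orientation"])
```

```text
[-0.1827499   0.72551907  0.00248702  0.95995634 -0.0016796   1.45731476
  1.46333698] [864.18281465 101.19233908 402.70588045] [[-1.17965895e-03 -7.31723040e-02  9.97318616e-01]
 [-1.96841539e-04  9.97319308e-01  7.31721219e-02]
 [-9.99999285e-01 -1.09995583e-04 -1.19090000e-03]]
```

>>> {"fn": "move_arm", "kwargs": {
  "commands": [
    [[0, -0.5, 0], 0],
    [[0, -0.5, 0], 0],
    [[0, 0, 0.5], 0],
    [[0, 0, 0.5], 0],
    [[0, 0, 0.5], 0],
    [[0, 0, 0.5], 0],
    [[0, 0, 0.5], 0],
    [[0, 0, 0.5], 0]
  ]
}}

```text
time: 3.52
tcp_pos: [1022.3, -1.1, 385.0]
orientation: [[0.047, -0.031, 0.998], [0.007, 1.0, 0.03], [-0.999, 0.005, 0.047]]
force: [2.2, 110.1, 3.9]
gripper_width: 93.0
```

Run:
```python
from bench import robot
s=robot.read_state();print(s["q"],s["tcp_pos"],s["orientation"])
```

```text
[-0.08194209  1.17856409  1.07511886  0.11022507 -1.04633067  1.86202409
  1.61954532] [1022.30564503   -1.0544691   385.00134713] [[ 0.04687706 -0.03051956  0.99843432]
 [ 0.00663095  0.99952063  0.03024144]
 [-0.99887866  0.00520294  0.04705696]]
```

Run:
```python
from bench import robot
import cv2
c=robot.capture("scene");cv2.imwrite("pics/s1.png",c["pixels"][:,:,::-1])
s=robot.read_state();print(s["q"],s["dq"],s["tcp_pos"],s["orientation"],s["force"],s["ft_torque"],s["time"])
```

```text
[-0.08236745  1.18058431  1.09475471  0.11156692 -1.03512337  1.86216305
  1.61971026] [ 0.02294731 -0.0175206  -0.31560391  0.019415    0.00640613 -0.00066819
 -0.00581115] [1022.29169238  -10.19514484  383.75990152] [[ 0.04523153 -0.01883088  0.99879903]
 [-0.02231025  0.99955391  0.01985545]
 [-0.99872737 -0.02318155  0.04479123]] [-0.53491038 -5.91974543 -0.81346506] [-0.36422093  0.08195763 -0.01266357] 3.575
```

View pics/s1.png

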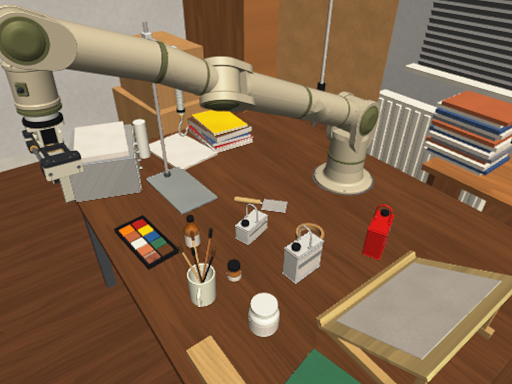

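>>> {"fn": "move_arm", "kwargs": {
  "commands": [
    [[0, 0, -0.2], 0],
    [[0, 0, -0.4], 0],
    [[0, 0, -0.5], 0],
    [[0, 0, -0.5], 0],
    [[0, 0, -0.5], 0],
    [[0, 0, -0.5], 0],
    [[0, 0, -0.5], 0],
    [[0, 0, -0.4], 0],
    [[0, 0, -0.2], 0]
  ]
}}

```text
time: 4.7
tcp_pos: [662.1, -8.6, 369.1]
orientation: [[0.049, -0.033, 0.998], [0.016, 0.999, 0.032], [-0.999, 0.015, 0.049]]
force: [-0.2, -0.4, 0.4]
gripper_width: 92.7
```

```bash
cat > st.py <<'E'
from bench import robot
import numpy as np
np.set_printoptions(precision=3,suppress=True)
s=robot.read_state();R=s["orientation"]
print(s["time"],"q",s["q"],"p",s["tcp_pos"],"F",s["force"]);print(R)
x=R[:,0];print("tilt",np.degrees(np.arccos(-x[2])),"az",np.degrees(np.arctan2(x[1],x[0])),"yaw",np.degrees(np.arctan2(-R[0,1],R[1,1])),"yz",R[2,1])
E
python3 st.py
```

```text
4.7 q [-0.759  0.665  1.245  1.681 -0.699  1.254  2.236] p [662.084  -8.557 369.149] F [-0.23  -0.353  0.402]
[[ 0.049 -0.033  0.998]
 [ 0.016  0.999  0.032]
 [-0.999  0.015  0.049]]
tilt 2.958362590741657 az 18.296265554745553 yaw 1.862746453654107 yz 0.014618591081641827
```

```bash
cat > kin.py <<'E'
import numpy as np, itertools
from scipy.optimize import least_squares
def Rz(a):c,s=np.cos(a),np.sin(a);return np.array([[c,-s,0],[s,c,0],[0,0,1.]])
def Ry(a):c,s=np.cos(a),np.sin(a);return np.array([[c,0,s],[0,1.,0],[-s,0,c]])
D=[([-1.2126831,.60011208,-.00256986,1.60012885,.00182147,.94286177,-.07978479],[305.2169,657.1375,242.7693],[[-5.04e-4,.42114,.90699],[-1.42e-3,.90699,-.42114],[-1,-.0015,.00014]]),
([-0.1827499,0.72551907,0.00248702,0.95995634,-0.0016796,1.45731476,1.46333698],[864.18281465,101.19233908,402.70588045],[[-1.1797e-03,-7.31723e-02,9.97318616e-01],[-1.968e-04,9.97319e-01,7.3172e-02],[-1,-1.1e-4,-1.19e-3]]),
([-0.08236745,1.18058431,1.09475471,0.11156692,-1.03512337,1.86216305,1.61971026],[1022.29169238,-10.19514484,383.75990152],[[0.04523153,-0.01883088,0.99879903],[-0.02231025,0.99955391,0.01985545],[-0.99872737,-0.02318155,0.04479123]]),
([-0.08194209,1.17856409,1.07511886,0.11022507,-1.04633067,1.86202409,1.61954532],[1022.30564503,-1.0544691,385.00134713],[[0.04687706,-0.03051956,0.99843432],[0.00663095,0.99952063,0.03024144],[-0.99887866,0.00520294,0.04705696]])]
SG=(-1,1,1)  # filled after
def rot(q,sg):
    return Rz(-q[0])@Ry(q[1])@Rz(sg[0]*q[2])@Ry(q[3])@Rz(sg[1]*q[4])@Ry(q[5])@Rz(sg[2]*q[6])
def fk(q,p,sg):
    R=Rz(-q[0]);t=np.array([p[10],p[0],p[1]]);t=R@t
    R=R@Ry(q[1]);R=R@Rz(sg[0]*q[2]);t=t+R@np.array([p[8],p[2],p[3]])
    R=R@Ry(q[3]);R=R@Rz(sg[1]*q[4]);t=t+R@np.array([p[9],p[4],p[5]])
    R=R@Ry(q[5]);t=t+R@np.array([0,p[6],0]);R=R@Rz(sg[2]*q[6]);t=t+R@np.array([0,0,p[7]])
    return R,t
E
python3 - <<'E'
from kin import *
import re,subprocess
np.set_printoptions(precision=3,suppress=True)
from bench import robot
s=robot.read_state();D.append((s["q"],s["tcp_pos"],s["orientation"]))
np.save("D4.npy",np.array([np.r_[s["q"],s["tcp_pos"],s["orientation"].ravel()]]))
for sg in itertools.product([1,-1],repeat=3):
    Ms=[rot(q,sg).T@np.array(R) for q,p,R in D]
    print(sg,np.std(Ms,axis=0).max(),np.round(np.mean(Ms,0),2).tolist())
E
```

```text
(1, 1, 1) 0.7798735665228852 [[-0.02, 0.42, -0.26], [-0.01, 0.26, 0.42], [1.0, 0.02, -0.01]]
(1, 1, -1) 0.7700086305765109 [[0.01, -0.6, 0.15], [0.01, -0.15, -0.6], [1.0, 0.02, -0.01]]
(1, -1, 1) 0.7668728993779057 [[-0.46, -0.07, -0.13], [-0.0, 0.31, 0.33], [0.29, 0.25, -0.4]]
(1, -1, -1) 0.7512727827161189 [[0.5, -0.08, 0.1], [0.27, -0.31, -0.66], [0.29, 0.25, -0.4]]
(-1, 1, 1) 0.745524937153901 [[0.5, -0.2, 0.19], [-0.26, -0.19, 0.5], [0.3, -0.5, -0.26]]
(-1, 1, -1) 0.6691270338670787 [[-0.46, -0.3, 0.06], [-0.01, 0.14, -0.88], [0.3, -0.5, -0.26]]
(-1, -1, 1) 0.7724224006087009 [[-0.0, 0.44, 0.22], [0.0, -0.22, 0.44], [1.0, -0.0, 0.0]]
(-1, -1, -1) 2.0425756266737334e-06 [[-0.0, -1.0, -0.0], [0.0, 0.0, -1.0], [1.0, -0.0, 0.0]]
```

Run:
```python
from kin import *
np.set_printoptions(precision=2,suppress=True)
d=np.load("D4.npy")[0];D.append((d[:7],d[7:10],d[10:].reshape(3,3)))
sg=(-1,-1,-1)
f=lambda p:np.concatenate([fk(q,p,sg)[1]-np.array(t) for q,t,R in D])
r=least_squares(f,[50,350,0,500,0,450,0,300,0,0,0.],x_scale=100)
print(r.x,np.abs(r.fun).max(),r.cost, np.linalg.svd(r.jac)[1])
np.save("p.npy",r.x)
for z in range(11):pass
```

```text
[-29.9  283.6  -26.4  646.94  -8.33 442.25   7.98 314.35   0.    -0.
  -0.  ] 2.6979738152022037e-05 1.0325376537939602e-09 [4.34 4.23 3.64 1.42 1.24 0.84 0.71 0.45 0.25 0.02 0.  ]
```

```bash
cat >> kin.py <<'E'
SG=(-1,-1,-1)
M=np.array([[0,-1.,0],[0,0,-1],[1,0,0]])
P=np.load("p.npy")
LO=np.array([-2.57,-.35,-1.29,.11,-1.05,.11,-2.63]);HI=np.array([2.57,1.97,1.29,2.56,4.19,1.86,2.63])
from scipy.spatial.transform import Rotation as Ro
def FK(q):
    R,t=fk(q,P,SG);return R@M,t
def ik(R,t,q0,w=300.,reg=1.0,lo=LO,hi=HI):
    def f(q):
        A,b=FK(q);return np.r_[b-t,w*Ro.from_matrix(A@R.T).as_rotvec(),reg*(q-q0)]
    r=least_squares(f,np.clip(q0,lo+1e-4,hi-1e-4),bounds=(lo,hi));return r.x
def desc(R):
    x=R[:,0];return np.degrees([np.arccos(np.clip(-x[2],-1,1)),np.arctan2(x[1],x[0]),np.arctan2(-R[0,1],R[1,1])])
E
python3 - <<'E'
from kin import *
np.set_printoptions(precision=2,suppress=True)
d=np.load("D4.npy")[0];q0=d[:7]
for w in [100,300,1000]:
    # replicate the first push
    q=np.array(D[1][0]);R,t=FK(q)
    for st in [(0,-50,0)]*2+[(0,0,50)]*6:
        t2=t+R@np.array(st);q=ik(R,t2,q,w);R,t=FK(q)
    print("push",w,q,t,desc(R))
    q=q0.copy();R,t=FK(q)
    for i in range(24):
        q=ik(R,t+np.array([0,0,40]),q,w);R,t=FK(q)
        if i%3==2:print(w,q,t,desc(R))
E
```

```text
push 100 [-0.11  1.17  1.06  0.11 -1.03  1.43  1.64] [1152.21   23.11  426.05] [27.87  0.94  3.83]
100 [-0.77  0.58  1.29  1.49 -0.59  1.45  2.12] [662.08  -8.56 489.15] [ 2.96 18.29  1.86]
100 [-0.72  0.53  1.29  1.24 -0.55  1.69  2.04] [662.08  -8.56 609.15] [ 2.96 18.27  1.86]
100 [-0.27  0.36  0.38  0.88 -0.16  1.86  1.64] [662.    -8.55 728.92] [ 3.57 14.78  1.86]
100 [-0.22  0.31  0.3   0.68 -0.13  1.86  1.6 ] [660.37  -8.48 844.1 ] [16.89  3.08  1.79]
100 [-0.22  0.31  0.37  0.44 -0.19  1.86  1.6 ] [658.65  -8.4  958.69] [31.    1.68  1.63]
100 [-0.17  0.38  0.83  0.11 -0.68  1.86  1.59] [ 655.89   -8.3  1071.3 ] [46.83  1.09  1.37]
100 [-0.2   0.33  1.06  0.11 -0.88  1.6   1.6 ] [ 652.12   -8.18 1181.28] [65.77  0.7   0.95]
100 [-0.23  0.3   1.06  0.11 -0.86  1.3   1.6 ] [ 648.78   -8.08 1291.21] [84.68  0.44  0.5 ]
push 300 [-0.11  1.19  1.06  0.11 -1.03  1.63  1.64] [1095.91   22.13  388.7 ] [15.76  0.94  4.08]
300 [-0.77  0.58  1.29  1.49 -0.59  1.45  2.12] [662.08  -8.56 489.15] [ 2.96 18.3   1.86]
300 [-0.72  0.53  1.29  1.24 -0.55  1.69  2.04] [662.08  -8.56 609.15] [ 2
[... 695 characters left out ...]
 -0.59  1.45  2.12] [662.08  -8.56 489.15] [ 2.96 18.3   1.86]
1000 [-0.72  0.53  1.29  1.24 -0.55  1.69  2.04] [662.08  -8.56 609.15] [ 2.96 18.3   1.86]
1000 [-0.2   0.36  0.26  0.88 -0.11  1.86  1.6 ] [660.62  -8.49 725.25] [ 3.06 17.64  1.86]
1000 [-0.23  0.3   0.28  0.9  -0.11  1.86  1.6 ] [631.39  -7.06 756.48] [5.48 9.78 1.86]
1000 [-0.28  0.25  0.32  0.91 -0.1   1.86  1.6 ] [606.45  -5.68 784.75] [7.98 6.78 1.85]
1000 [-0.33  0.21  0.38  0.9  -0.1   1.86  1.59] [585.38  -4.36 810.89] [10.53  5.24  1.84]
1000 [-0.4   0.17  0.44  0.9  -0.1   1.86  1.59] [567.69  -3.11 835.54] [13.1   4.34  1.83]
1000 [-0.47  0.14  0.51  0.88 -0.1   1.86  1.58] [552.92  -1.94 859.13] [15.69  3.76  1.82]
```

```bash
cat >> kin.py <<'E'
def step(q,st,turn=0,w=900.):
    R,t=FK(q);t2=t+R@(100*np.array(st,float));R2=R@Ro.from_rotvec([turn*np.pi/2,0,0]).as_matrix()
    return ik(R2,t2,q,w)
E
python3 - <<'E'
from kin import *
np.set_printoptions(precision=2,suppress=True)
d=np.load("D4.npy")[0];q0=d[:7]
for name,st in [("up",(-.5,0,0)),("upout",(-.45,0,.25)),("out",(-.2,0,.5)),("up2",(-.3,0,.1))]:
    q=q0.copy()
    for s,tn in [((-.5,.15,0),-.008)]*3+[((-.5,0,0),0)]*3: q=step(q,s,tn)
    print(name,q,FK(q)[1],desc(FK(q)[0]))
    for i in range(36):
        qn=step(q,st);
        dq=np.abs(qn-q).max();q=qn
        R,t=FK(q)
        if i%6==5:print(q,t,desc(R),R[2,1],dq)
E
```

```text
up [-0.77  0.49  1.28  1.12 -0.52  1.8   1.97] [645.36  31.53 669.38] [ 2.96 18.3   4.02]
[-0.4   0.2   0.39  0.94 -0.1   1.86  1.58] [577.12  25.88 797.25] [8.68 8.42 4.01] 0.011715405084371227 0.03615250285061672
[-1.23  0.03  1.18  0.99 -0.04  1.86  1.56] [494.2   19.56 867.01] [16.02  6.32  4.01] 0.01154848450869261 0.3583693471809556
[ 0.58 -0.08 -0.59  0.94 -0.09  1.86  1.58] [401.93   8.84 924.86] [23.39  6.41  4.12] 0.017300419761606265 0.19772318284687918
[ 0.22 -0.23 -0.21  0.97 -0.1   1.86  1.58] [308.65   1.96 969.75] [30.79  5.62  4.08] 0.015959356602769283 0.030159727217073107
[ 0.16 -0.35 -0.11  0.96 -0.12  1.86  1.6 ] [ 224.12   -4.88 1005.98] [38.18  5.07  4.02] 0.01442288731364503 0.027476467148506295
[ 0.18 -0.35 -0.06  0.84 -0.17  1.86  1.64] [ 205.25  -16.11 1060.39] [45.38  4.57  3.89] 0.01194487202597597 0.0198796985725761
upout [-0.77  0.49  1.28  1.12 -0.52  1.8   1.97] [645.36  31.53 669.38] [ 2.96 18.3   4.02]
[-0.25  0.39  0.26  0.73 -0.12  1.86  1.58] [695.8   34.9  766.98] [9.39 8.04 4.01] 0.011611060588911034 0.023274758760458814
[-0.26  0.37  0.29  0.6
[... 1636 characters left out ...]
 [ 6.32 10.29  4.02] 0.01210321531319392 0.008799660060860193
[-0.3   0.3   0.3   0.8  -0.11  1.86  1.58] [644.71  31.12 800.69] [11.16  7.29  4.01] 0.011303462189297451 0.007083318941438044
[-0.34  0.25  0.35  0.76 -0.12  1.86  1.58] [622.19  29.73 847.48] [15.97  6.13  4.  ] 0.010637849794817498 0.009092048750817261
[-0.41  0.2   0.42  0.73 -0.12  1.86  1.57] [591.46  27.72 893.91] [20.75  5.52  3.99] 0.010124253183658895 0.01478336581616202
[-0.54  0.14  0.55  0.72 -0.11  1.86  1.57] [553.64  25.11 938.78] [25.48  5.16  3.98] 0.009811575312387 0.02977971823515102
[-0.89  0.07  0.87  0.71 -0.08  1.86  1.56] [510.28  21.78 980.98] [30.2   4.96  3.99] 0.009869934745398962 0.09304175382585833
```

>>> {"fn": "move_arm", "kwargs": {
  "commands": [
    [[-0.5, 0.15, 0], -0.008],
    [[-0.5, 0.15, 0], -0.008],
    [[-0.5, 0.15, 0], -0.008],
    [[-0.5, 0, 0], 0],
    [[-0.4, 0, 0], 0],
    [[-0.3, 0, 0], 0]
  ]
}}

```text
time: 5.45
tcp_pos: [648.4, 32.4, 641.4]
orientation: [[0.051, -0.071, 0.996], [0.015, 0.997, 0.07], [-0.999, 0.011, 0.052]]
force: [0.6, 0.5, 0.8]
gripper_width: 93.3
```

```bash
python3 st.py
```

```text
5.45 q [-0.785  0.476  1.242  1.19  -0.488  1.721  1.961] p [648.361  32.403 641.354] F [0.638 0.451 0.766]
[[ 0.051 -0.071  0.996]
 [ 0.015  0.997  0.07 ]
 [-0.999  0.011  0.052]]
tilt 3.0389932119560874 az 16.40941229384577 yaw 4.081460992758374 yz 0.011334408486403852
```

Now push gently into the q6 limit.

>>> {"fn": "move_arm", "kwargs": {
  "commands": [
    [[-0.2, 0, 0.1], 0],
    [[-0.2, 0, 0.1], 0],
    [[-0.15, 0, 0.1], 0],
    [[-0.15, 0, 0.1], 0],
    [[-0.15, 0, 0.1], 0],
    [[-0.15, 0, 0.1], 0]
  ]
}}

```text
time: 6.2
tcp_pos: [693.5, 32.5, 702.4]
orientation: [[0.031, -0.073, 0.997], [0.013, 0.997, 0.072], [-0.999, 0.011, 0.032]]
force: [0.7, -1.3, -0.5]
gripper_width: 92.9
```

```bash
python3 st.py
```

```text
6.2 q [-0.263  0.424  0.291  0.838 -0.137  1.861  1.604] p [693.467  32.537 702.404] F [ 0.663 -1.301 -0.531]
[[ 0.031 -0.073  0.997]
 [ 0.013  0.997  0.072]
 [-0.999  0.011  0.032]]
tilt 1.935205107842183 az 22.672869381972074 yaw 4.168909359901243 yz 0.010722862484776054
```

>>> {"fn": "move_arm", "kwargs": {
  "commands": [
    [[-0.3, 0, 0.2], 0],
    [[-0.4, 0, 0.25], 0],
    [[-0.45, 0, 0.25], 0],
    [[-0.45, 0, 0.25], 0]
  ]
}}

```text
time: 6.7
tcp_pos: [722.0, 35.9, 774.2]
orientation: [[0.199, -0.072, 0.977], [0.025, 0.997, 0.068], [-0.98, 0.011, 0.2]]
force: [-0.5, 0.5, -0.6]
gripper_width: 92.9
```

```bash
python3 st.py
```

```text
6.7 q [-0.303  0.44   0.436  0.667 -0.231  1.862  1.63 ] p [721.983  35.897 774.233] F [-0.501  0.469 -0.608]
[[ 0.199 -0.072  0.977]
 [ 0.025  0.997  0.068]
 [-0.98   0.011  0.2  ]]
tilt 11.552739695083227 az 7.0779041914934036 yaw 4.123971598342985 yz 0.010533333596588031
```

>>> {"fn": "move_arm", "kwargs": {
  "commands": [
    [[-0.45, 0, 0.25], 0],
    [[-0.45, 0, 0.25], 0],
    [[-0.45, 0, 0.25], 0],
    [[-0.45, 0, 0.25], 0],
    [[-0.45, 0, 0.25], 0],
    [[-0.45, 0, 0.25], 0]
  ]
}}

```text
time: 7.45
tcp_pos: [703.5, 34.5, 901.0]
orientation: [[0.432, -0.069, 0.899], [0.037, 0.998, 0.059], [-0.901, 0.007, 0.433]]
force: [0.1, 0.3, -0.4]
gripper_width: 93.2
```

```bash
python3 st.py
```

```text
7.45 q [-0.253  0.385  0.336  0.459 -0.183  1.862  1.578] p [703.453  34.54  900.996] F [ 0.052  0.303 -0.412]
[[ 0.432 -0.069  0.899]
 [ 0.037  0.998  0.059]
 [-0.901  0.007  0.433]]
tilt 25.680740121985565 az 4.847797476491737 yaw 3.9819045653541467 yz 0.007266518594811052
```

>>> {"fn": "move_arm", "kwargs": {
  "commands": [
    [[-0.45, 0, 0.25], 0],
    [[-0.45, 0, 0.25], 0],
    [[-0.45, 0, 0.25], 0],
    [[-0.45, 0, 0.25], 0],
    [[-0.3, 0, 0.2], 0]
  ]
}}

```text
time: 8.07
tcp_pos: [650.8, 31.1, 998.5]
orientation: [[0.585, -0.069, 0.808], [0.045, 0.998, 0.052], [-0.81, 0.006, 0.587]]
force: [0.1, 0.4, 0.3]
gripper_width: 93.0
```

```bash
python3 st.py
python3 - <<'E'
from kin import *
from bench import robot
np.set_printoptions(precision=2,suppress=True)
s=robot.read_state();R=s["orientation"];q=s["q"]
print(FK(q)[1]-s["tcp_pos"])
# continuation: to above can then down, up, hook
g=lambda p:np.array(p)-6*R[:,0]
W=[g([465,274,300]),g([465,274,85]),g([465,274,300]),g([560,-252,300]),g([560,-252,222]),g([560,-252,150])]
p0=s["tcp_pos"]
for w in W:
    n=int(np.ceil(np.linalg.norm(w-p0)/50))
    for i in range(1,n+1):
        q=ik(R,p0+(w-p0)*i/n,q,900)
    A,t=FK(q);print(t-w,q,desc(A));p0=w
E
```

```text
8.075 q [-0.288  0.317  0.421  0.351 -0.225  1.862  1.575] p [650.798  31.09  998.501] F [0.131 0.444 0.285]
[[ 0.585 -0.069  0.808]
 [ 0.045  0.998  0.052]
 [-0.81   0.006  0.587]]
tilt 35.92484701581849 az 4.430864037044375 yaw 3.9365656176588404 yz 0.006250508013786979
[0. 0. 0.]
[0. 0. 0.] [-0.86  0.19 -0.05  2.34  1.25  0.48 -0.37] [35.92  4.43  3.94]
[0. 0. 0.] [-0.67  0.69 -0.34  2.52  2.17  0.82 -1.43] [35.92  4.43  3.94]
[-0. -0. -0.] [-0.72  0.19 -0.21  2.33  1.26  0.52 -0.39] [35.92  4.43  3.94]
[ 0.  0. -0.] [ 1.4   0.57 -1.29  2.14  1.05  0.36  1.05] [35.92  4.43  3.94]
[ 0.   -0.    0.01] [ 1.29  0.67 -1.18  2.23  1.62  0.33  0.52] [35.92  4.43  3.94]
[ 0. -0.  0.] [ 1.28  0.88 -1.24  2.28  1.94  0.53  0.29] [35.92  4.43  3.94]
```

Run:
```python
from h import *
np.set_printoptions(precision=1,suppress=True)
for n in["top","scene"]:
    X=np.load(n+"X.npy");c=np.load(n+"0.npz")["pixels"].astype(int)
    m=(c[...,0]>120)&(c[...,1]<60)&(c[...,2]<60)&(X[...,0]>150)&(X[...,0]<450)&(X[...,1]>200)&(X[...,1]<450)
    s=X[m];print(n,m.sum(),s.min(0),s.max(0),np.percentile(s[:,2],[50,95,99]))
    k=s[:,2]>100
    print(cv2.minAreaRect(s[k][:,:2].astype(np.float32)) if k.sum()>3 else None)
    m=(X[...,0]>250)&(X[...,0]<440)&(X[...,1]>150)&(X[...,1]<300)&(X[...,2]>12)
    print(X[m].min(0),X[m].max(0))
```

```text
top 614 [150.9 298.8  -7.1] [290.9 408.8 180.7] [110.5 128.  173.4]
((228.83334350585938, 345.5817565917969), (111.15800476074219, 60.12788391113281), 23.786603927612305)
[252.7 150.5  12.1] [439.7 295.2 115.6]
scene 935 [151.3 264.   -3.6] [294.  395.7 174.9] [ 95.2 125.3 169.8]
((229.7364959716797, 347.74993896484375), (118.16610717773438, 57.656917572021484), 23.63933753967285)
[326.9 150.2  12. ] [439.  299.1 106.3]
```

>>> {"fn": "move_arm", "kwargs": {
  "commands": [
    [[0.32, 0.17, -0.46], 0],
    [[0.32, 0.17, -0.46], 0],
    [[0.32, 0.17, -0.46], 0],
    [[0.32, 0.17, -0.46], 0],
    [[0.32, 0.17, -0.46], 0],
    [[0.32, 0.17, -0.46], 0],
    [[0.32, 0.17, -0.46], 0],
    [[0.32, 0.17, -0.46], 0],
    [[0.32, 0.17, -0.46], 0],
    [[0.32, 0.17, -0.46], 0]
  ]
}}

```text
time: 9.32
tcp_pos: [465.5, 190.3, 497.6]
orientation: [[0.583, -0.061, 0.81], [0.046, 0.998, 0.043], [-0.811, 0.012, 0.585]]
force: [1.3, 0.6, -1.2]
gripper_width: 93.3
```

```bash
python3 st.py
```

```text
9.325 q [-0.791 -0.127  0.053  2.099  0.574  0.735  0.545] p [465.521 190.339 497.556] F [ 1.277  0.64  -1.172]
[[ 0.583 -0.061  0.81 ]
 [ 0.046  0.998  0.043]
 [-0.811  0.012  0.585]]
tilt 35.82089018956328 az 4.471128856655682 yaw 3.520992539212913 yz 0.011967829807805752
```

>>> {"fn": "move_arm", "kwargs": {
  "commands": [
    [[0.3, 0.13, -0.4], 0],
    [[0.3, 0.13, -0.4], 0],
    [[0.3, 0.13, -0.4], 0],
    [[0.3, 0.13, -0.4], 0],
    [[0.3, 0.13, -0.4], 0],
    [[0.3, 0.13, -0.4], 0],
    [[0, 0, 0], 0]
  ]
}}

```text
time: 10.2
tcp_pos: [383.1, 257.2, 239.1]
orientation: [[0.584, -0.059, 0.81], [0.034, 0.998, 0.048], [-0.811, -0.001, 0.585]]
force: [0.4, 0.7, 0.3]
gripper_width: 92.9
```

```bash
python3 st.py
python3 - <<'E'
from bench import robot
import numpy as np,cv2
s=robot.read_state();c=robot.capture("wrist")
np.savez("w1.npz",**c,p=s["tcp_pos"],Rt=s["orientation"])
cv2.imwrite("pics/w1.png",c["pixels"][:,:,::-1])
E
```

```text
10.2 q [-0.932  0.256 -0.171  2.535  1.579  0.569 -0.934] p [383.074 257.234 239.102] F [0.415 0.662 0.309]
[[ 0.584 -0.059  0.81 ]
 [ 0.034  0.998  0.048]
 [-0.811 -0.001  0.585]]
tilt 35.790108358070576 az 3.3083218621028636 yaw 3.3571367951875772 yz -0.0006142445384362461
```

View pics/w1.png

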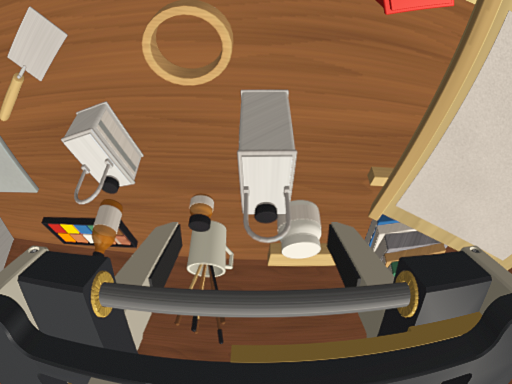

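```bash
cat >> h.py <<'E'
def wcloud(c):
    K=c["intrinsics"];z=c["range_z"].astype(float);h,w=z.shape
    u,v=np.meshgrid(np.arange(w),np.arange(h))
    dx=(u-K[0,2])/K[0,0];dy=(v-K[1,2])/K[1,1];th=np.hypot(dx,dy)+1e-9
    k=np.tan(th)/th
    P=np.stack([dx*k*z,dy*k*z,z,np.ones_like(z)],-1)
    T=P@c["tool_from_camera"].T
    X=T[...,:3]@c["Rt"].T+c["p"]
    X[z<=0]=np.nan
    return X
E
python3 - <<'E'
from h import *
np.set_printoptions(precision=1,suppress=True)
c=np.load("w1.npz");X=wcloud(c)
s=X[60:250,225:310].reshape(-1,3)
m=(s[:,2]>104)&(s[:,2]<116)&(s[:,0]>400)&(s[:,0]<580)
r=cv2.minAreaRect(s[m][:,:2].astype(np.float32));print(m.sum(),r,np.median(s[m][:,2]))
m=(s[:,2]>150)&(s[:,2]<185)&(s[:,0]<560);h=s[m];print("handle",m.sum(),h.mean(0),h.min(0),h.max(0),np.polyfit(h[:,1],h[:,0],1))
m=(s[:,2]>121)&(s[:,2]<130)&(s[:,0]>500)&(s[:,0]<560);print("cap",m.sum(),s[m].mean(0))
# side faces: yz
for z0 in(20,50,80):
    m=(np.abs(s[:,2]-z0)<10)&(s[:,0]>400)&(s[:,0]<580);print(z0,s[m].min(0),s[m].max(0))
# table
print(np.nanmedian(X[100:140,320:360].reshape(-1,3),0))
E
```

```text
2965 ((492.1453857421875, 277.45159912109375), (111.46089935302734, 57.567657470703125), 4.469085216522217) 111.74034853429369
handle 332 [491.9 277.3 165.8] [488.8 254.2 150. ] [496.4 301.2 176. ] [ -0.1 513.5]
cap 310 [525.3 280.3 126. ]
20 [436.2 245.5  10. ] [445.6 301.8  30. ]
50 [436.3 245.5  40. ] [447.  301.7  60. ]
80 [436.3 245.4  70.1] [448.  301.9  90. ]
[478.1 379.4   1.7]
```

>>> {"fn": "move_arm", "kwargs": {
  "commands": [
    [[0.25, 0.06, -0.12], 0],
    [[0.25, 0.07, -0.12], 0],
    [[0.35, 0, 0], 0],
    [[0.3, 0, 0], 0],
    [[0, 0, 0], 0]
  ]
}}

```text
time: 10.88
tcp_pos: [433.2, 272.0, 134.5]
orientation: [[0.588, -0.053, 0.807], [0.032, 0.999, 0.042], [-0.808, 0.001, 0.589]]
force: [-0.2, -0.2, -1.1]
gripper_width: 93.1
```

```bash
python3 st.py
```

```text
10.875 q [-0.764  0.568 -0.292  2.54   2.034  0.736 -1.375] p [433.235 271.964 134.488] F [-0.208 -0.206 -1.069]
[[ 0.588 -0.053  0.807]
 [ 0.032  0.999  0.042]
 [-0.808  0.001  0.589]]
tilt 36.06976672735169 az 3.142628037954545 yaw 3.0469822680806495 yz 0.0012159487991335646
```

>>> {"fn": "move_arm", "kwargs": {
  "commands": [
    [[0.3, 0.01, -0.04], 0],
    [[0.22, 0, 0], 0],
    [[0, 0, 0], 0]
  ]
}}

```text
time: 11.25
tcp_pos: [459.4, 275.2, 90.9]
orientation: [[0.588, -0.055, 0.807], [0.034, 0.999, 0.043], [-0.808, 0.002, 0.589]]
force: [-0.7, -0.5, 0.6]
gripper_width: 93.0
```

```bash
python3 st.py
python3 - <<'E'
from bench import robot
import numpy as np,cv2
s=robot.read_state();c=robot.capture("wrist")
np.savez("w2.npz",**c,p=s["tcp_pos"],Rt=s["orientation"])
cv2.imwrite("pics/w2.png",c["pixels"][:,:,::-1])
c=robot.capture("scene");cv2.imwrite("pics/s2.png",cv2.resize(c["pixels"][190:320,230:400],None,fx=4,fy=4)[:,:,::-1])
E
```

```text
11.25 q [-0.707  0.687 -0.304  2.515  2.156  0.806 -1.449] p [459.391 275.201  90.875] F [-0.734 -0.459  0.575]
[[ 0.588 -0.055  0.807]
 [ 0.034  0.999  0.043]
 [-0.808  0.002  0.589]]
tilt 36.088032196226195 az 3.308513926283605 yaw 3.134557496898688 yz 0.002212991206344875
```

View pics/w2.png

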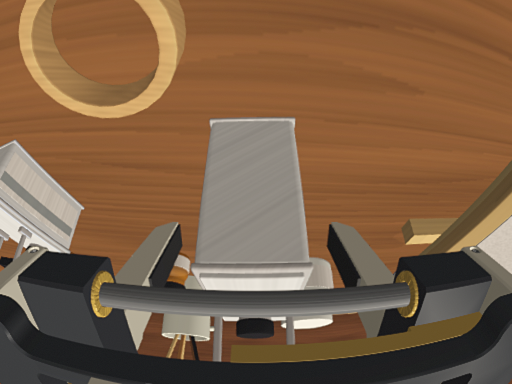

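View pics/s2.png

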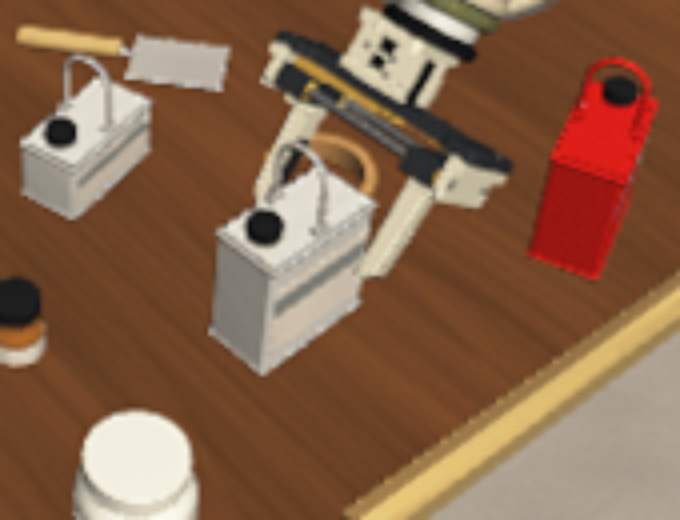

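>>> {"fn": "move_arm", "kwargs": {
  "commands": [
    [[0, 0, 0], 0],
    [[0, 0, 0], 0],
    [[0, 0, 0], 0],
    [[0, 0, 0], 0]
  ],
  "gripper": 45
}}

```text
time: 11.85
tcp_pos: [458.6, 275.6, 89.8]
orientation: [[0.587, -0.056, 0.808], [0.036, 0.998, 0.043], [-0.809, 0.003, 0.588]]
force: [-0.4, -1.9, 2.0]
gripper_width: 57.3
```

>>> {"fn": "move_arm", "kwargs": {
  "commands": [
    [[0, 0, 0], 0],
    [[-0.04, 0, 0.03], 0],
    [[-0.08, 0, 0.06], 0],
    [[-0.08, 0, 0.06], 0],
    [[-0.08, 0, 0.06], 0],
    [[0, 0, 0], 0]
  ]
}}

```text
time: 12.6
tcp_pos: [459.4, 275.9, 126.0]
orientation: [[0.588, -0.056, 0.807], [0.037, 0.998, 0.042], [-0.808, 0.005, 0.589]]
force: [-0.8, 1.1, -3.9]
gripper_width: 55.8
```

```bash
python3 st.py
python3 - <<'E'
from bench import robot
import numpy as np,cv2
s=robot.read_state();c=robot.capture("wrist")
np.savez("w3.npz",**c,p=s["tcp_pos"],Rt=s["orientation"])
cv2.imwrite("pics/w3.png",c["pixels"][:,:,::-1])
c=robot.capture("scene");cv2.imwrite("pics/s3.png",cv2.resize(c["pixels"][190:320,230:400],None,fx=4,fy=4)[:,:,::-1])
np.savez("s3.npz",**c)
print(s["force"],s["ft_torque"],s["gripper_width"])
E
```

```text
12.6 q [-0.726  0.593 -0.27   2.501  2.084  0.718 -1.358] p [459.404 275.945 125.999] F [-0.769  1.097 -3.88 ]
[[ 0.588 -0.056  0.807]
 [ 0.037  0.998  0.042]
 [-0.808  0.005  0.589]]
tilt 36.100828513131425 az 3.595262314681417 yaw 3.202851938320734 yz 0.004994319937650134
[-0.76931742  1.09695657 -3.88026571] [-0.01359608  1.22584997  0.00587705] 55.82423890812633
```

View pics/s3.png

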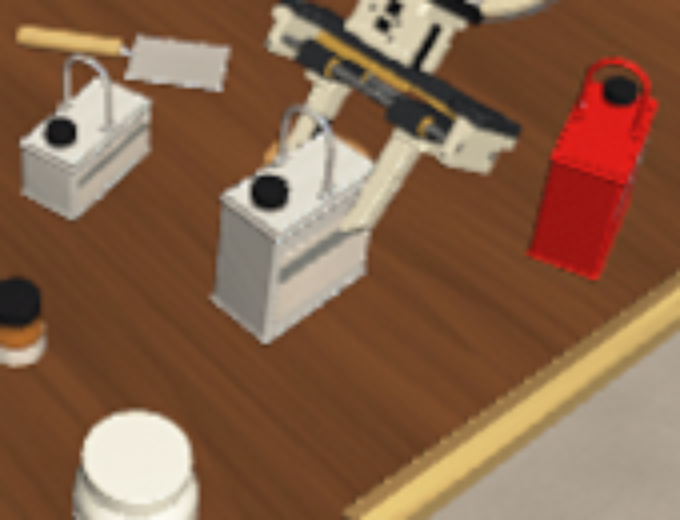

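Run:
```python
from h import *
np.set_printoptions(precision=3,suppress=True)
def plane(s,nm):
    for _ in range(4):
        c=s.mean(0);n=np.linalg.svd(s-c)[2][2];n*=np.sign(n[2]);s=s[np.abs((s-c)@n)<3]
    print(nm,len(s),c,n);r=cv2.minAreaRect(s[:,:2].astype(np.float32));print(r)
for f,nm in[("scene0","sc0"),("s3","sc3")]:
    c=np.load(f+".npz");X=cloud(c);s=X[200:290,270:340].reshape(-1,3)
    lo=(105,116) if nm=="sc0" else (135,157)
    m=(s[:,2]>lo[0])&(s[:,2]<lo[1])&(s[:,0]>433)&(s[:,0]<560)&(s[:,1]>245)&(s[:,1]<312);plane(s[m],nm)
    lo=(60,78) 
    h=s[(s[:,2]>(150 if nm=="sc0" else 185))&(s[:,2]<230)&(s[:,0]>480)&(s[:,0]<510)];print(h.mean(0),h.max(0))
c=np.load("w3.npz");X=wcloud(c);s=X.reshape(-1,3)
m=(s[:,2]>138)&(s[:,2]<157)&(s[:,0]>433)&(s[:,0]<560)&(s[:,1]>245)&(s[:,1]<312);plane(s[m],"w3")
c=np.load("w1.npz");X=wcloud(c);s=X.reshape(-1,3)
m=(s[:,2]>104)&(s[:,2]<116)&(s[:,0]>433)&(s[:,0]<560)&(s[:,1]>245)&(s[:,1]<312);plane(s[m],"w1")
```

```text
sc0 367 [495.968 281.477 109.5  ] [0.01  0.016 1.   ]
((496.3894348144531, 278.01971435546875), (110.53209686279297, 58.349483489990234), 4.200625419616699)
[495.779 279.596 165.032] [499.906 299.045 175.586]
sc3 396 [496.689 283.494 145.413] [0.014 0.03  0.999]
((494.00042724609375, 278.8164978027344), (117.25787353515625, 64.78034973144531), 0.6106977462768555)
[496.098 282.94  200.327] [500.934 302.831 210.744]
w3 2596 [449.008 277.216 146.271] [-0.1    0.013  0.995]
((482.4278869628906, 279.921875), (97.05996704101562, 66.95490264892578), 1.7399557828903198)
w1 2706 [475.075 275.878 111.407] [-0.018 -0.006  1.   ]
((490.5216064453125, 276.835693359375), (108.1136245727539, 56.62651824951172), 3.817269802093506)
```

>>> {"fn": "move_arm", "kwargs": {
  "commands": [
    [[-0.2, 0, 0.1], 0],
    [[-0.35, 0, 0.2], 0],
    [[-0.4, 0, 0.22], 0],
    [[-0.3, 0, 0.17], 0],
    [[-0.02, -0.2, 0], 0],
    [[-0.02, -0.35, -0.02], 0],
    [[-0.02, -0.4, -0.02], 0],
    [[-0.02, -0.4, -0.02], 0],
    [[-0.02, -0.4, -0.02], 0],
    [[-0.02, -0.3, -0.02], 0],
    [[0, -0.1, 0], 0]
  ]
}}

```text
time: 14.08
tcp_pos: [440.2, 102.4, 264.7]
orientation: [[0.579, -0.055, 0.813], [0.03, 0.998, 0.047], [-0.815, -0.003, 0.58]]
force: [0.2, 0.5, -4.4]
gripper_width: 55.9
```

```bash
python3 st.py
```

```text
14.075 q [-0.083  0.165 -0.535  2.561  1.858  0.402 -0.731] p [440.224 102.368 264.697] F [ 0.231  0.469 -4.436]
[[ 0.579 -0.055  0.813]
 [ 0.03   0.998  0.047]
 [-0.815 -0.003  0.58 ]]
tilt 35.45267826306249 az 2.9350876806589383 yaw 3.1807541725859583 yz -0.0030530154561860543
```

>>> {"fn": "move_arm", "kwargs": {
  "commands": [
    [[0.016, -0.2, 0.04], 0],
    [[0.016, -0.3, 0.04], 0],
    [[0.01, -0.3, 0.01], 0],
    [[0.01, -0.3, 0], 0],
    [[0.0, -0.3, 0], 0],
    [[-0.01, -0.3, 0], 0],
    [[0, -0.1, 0], 0],
    [[0, 0, 0], 0]
  ]
}}

```text
time: 15.08
tcp_pos: [459.8, -77.0, 266.8]
orientation: [[0.579, -0.054, 0.814], [0.03, 0.999, 0.045], [-0.815, -0.002, 0.58]]
force: [0.2, 0.8, -3.8]
gripper_width: 56.1
```

```bash
python3 st.py
```

```text
15.075 q [ 0.756  0.208 -0.753  2.518  2.656  0.167 -0.953] p [459.796 -76.976 266.78 ] F [ 0.208  0.754 -3.761]
[[ 0.579 -0.054  0.814]
 [ 0.03   0.999  0.045]
 [-0.815 -0.002  0.58 ]]
tilt 35.43302479124307 az 2.929694042647457 yaw 3.0786430772962436 yz -0.001849726710319573
```

Run:
```python
from kin import *
from bench import robot
np.set_printoptions(precision=2,suppress=True)
s=robot.read_state();R=s["orientation"]
for W in ([[470,-170,245],[480,-253,228],[494,-253,228],[555,-253,225],[555,-253,150]],[[470,-170,262],[450,-253,262],[494,-253,228],[555,-253,225],[555,-253,150]]):
    q=s["q"];p0=s["tcp_pos"]
    for w in W:
        w=np.array(w,float)
        n=int(np.ceil(np.linalg.norm(w-p0)/25));mx=0
        for i in range(1,n+1):
            q2=ik(R,p0+(w-p0)*i/n,q,900);mx=max(mx,np.abs(q2-q).max());q=q2
        A,t=FK(q);print(w,t-w,q,desc(A),mx);p0=w
```

```text
[ 470. -170.  245.] [ 0.  0. -0.] [ 1.05  0.34 -0.84  2.45  2.85  0.14 -0.9 ] [35.43  2.93  3.08] 0.09516211895194104
[ 480. -253.  228.] [-0.    0.01 -0.02] [ 1.28  0.49 -0.96  2.35  2.21  0.11 -0.06] [35.43  2.93  3.08] 0.4846914793575787
[ 494. -253.  228.] [-0.  0. -0.] [ 1.25  0.5  -0.94  2.33  2.15  0.11 -0.02] [35.43  2.93  3.08] 0.057771774378178264
[ 555. -253.  225.] [-0.  0. -0.] [ 1.09  0.52 -0.84  2.24  1.93  0.11  0.17] [35.43  2.93  3.08] 0.08783869561533919
[ 555. -253.  150.] [ 0. -0.  0.] [ 1.17  0.76 -1.02  2.29  2.15  0.39  0.03] [35.43  2.93  3.08] 0.11201925139473715
[ 470. -170.  262.] [-0.    0.02 -0.04] [ 1.18  0.34 -1.    2.43  2.29  0.11 -0.34] [35.43  2.93  3.08] 0.45033835082004425
[ 450. -253.  262.] [ 0.    0.   -0.01] [ 1.54  0.5  -1.24  2.35  1.35  0.18  0.8 ] [35.43  2.93  3.08] 0.32541860701634046
[ 494. -253.  228.] [-0. -0.  0.] [ 1.42  0.65 -1.26  2.32  1.69  0.34  0.46] [35.43  2.93  3.08] 0.17749550687912385
[ 555. -253.  225.] [-0.  0. -0.] [ 1.3   0.69 -1.21  2.23  1.63  0.39  0.5 ] [35.43  2.93  3.08] 0.0428723132627995
[ 555. -253.  150.] [ 0. -0.  0.] [ 1.27  0.89 -1.24  2.28  1.94  0.57  0.28] [35.43  2.93  3.08] 0.1296337963728662
```

>>> {"fn": "move_arm", "kwargs": {
  "commands": [
    [[0.01, -0.12, 0], 0],
    [[0.01, -0.12, 0], 0],
    [[0.01, -0.12, 0], 0],
    [[0.01, -0.12, 0], 0],
    [[0.01, -0.12, 0], 0],
    [[0.01, -0.12, 0], 0],
    [[0.01, -0.12, 0], 0],
    [[0, -0.1, 0], 0],
    [[0, 0, 0], 0]
  ]
}}

```text
time: 16.2
tcp_pos: [469.6, -168.3, 261.5]
orientation: [[0.58, -0.055, 0.813], [0.031, 0.998, 0.046], [-0.814, -0.002, 0.58]]
force: [0.6, -0.3, -4.1]
gripper_width: 55.4
```

```bash
python3 st.py
```

```text
16.2 q [ 1.171  0.338 -0.981  2.43   2.367  0.108 -0.416] p [ 469.648 -168.276  261.546] F [ 0.631 -0.258 -4.055]
[[ 0.58  -0.055  0.813]
 [ 0.031  0.998  0.046]
 [-0.814 -0.002  0.58 ]]
tilt 35.47579034221445 az 3.0348270331565876 yaw 3.1743373665798784 yz -0.001735251580193899
```

>>> {"fn": "move_arm", "kwargs": {
  "commands": [
    [[-0.014, -0.1, -0.02], 0],
    [[-0.014, -0.11, -0.02], 0],
    [[-0.014, -0.11, -0.02], 0],
    [[-0.014, -0.11, -0.02], 0],
    [[-0.014, -0.11, -0.02], 0],
    [[-0.014, -0.11, -0.02], 0],
    [[-0.014, -0.11, -0.02], 0],
    [[-0.014, -0.08, -0.02], 0],
    [[0, 0, 0], 0],
    [[0, 0, 0], 0]
  ]
}}

```text
time: 17.45
tcp_pos: [455.0, -252.5, 261.8]
orientation: [[0.579, -0.057, 0.813], [0.031, 0.998, 0.048], [-0.815, -0.003, 0.58]]
force: [1.1, -0.4, -3.9]
gripper_width: 55.9
```

```bash
python3 st.py
python3 - <<'E'
from bench import robot
import numpy as np,cv2
s=robot.read_state();c=robot.capture("wrist")
np.savez("w4.npz",**c,p=s["tcp_pos"],Rt=s["orientation"])
cv2.imwrite("pics/w4.png",c["pixels"][:,:,::-1])
c=robot.capture("scene");cv2.imwrite("pics/s4.png",cv2.resize(c["pixels"][60:220,110:240],None,fx=5,fy=5,interpolation=cv2.INTER_CUBIC)[:,:,::-1])
np.savez("s4.npz",**c,p=s["tcp_pos"],Rt=s["orientation"])
c=robot.capture("top");cv2.imwrite("pics/t4.png",c["pixels"][:,:,::-1]);np.savez("t4.npz",**c)
E
```

```text
17.45 q [ 1.496  0.475 -1.184  2.347  1.323  0.141  0.83 ] p [ 454.98  -252.545  261.823] F [ 1.142 -0.374 -3.852]
[[ 0.579 -0.057  0.813]
 [ 0.031  0.998  0.048]
 [-0.815 -0.003  0.58 ]]
tilt 35.45471180537976 az 3.0204590148175883 yaw 3.276047094013598 yz -0.00317655236215085
```

View pics/s4.png

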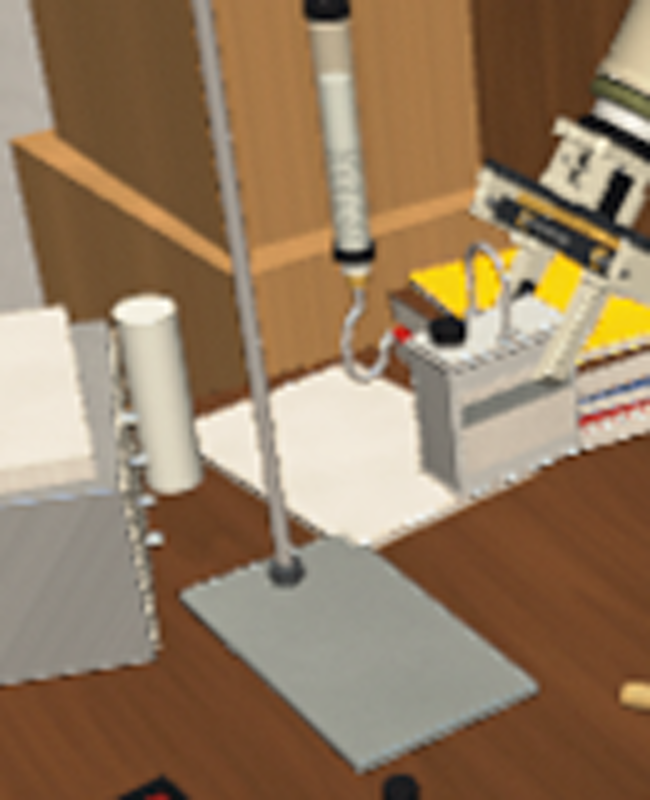

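View pics/w4.png

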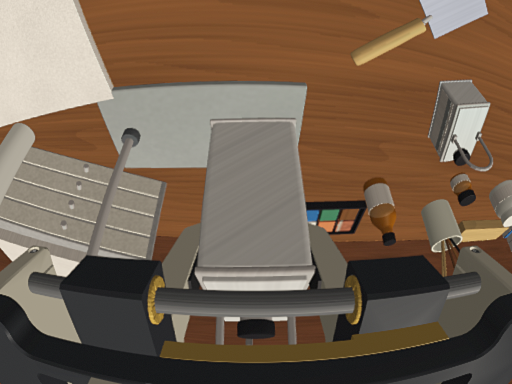

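View pics/t4.png

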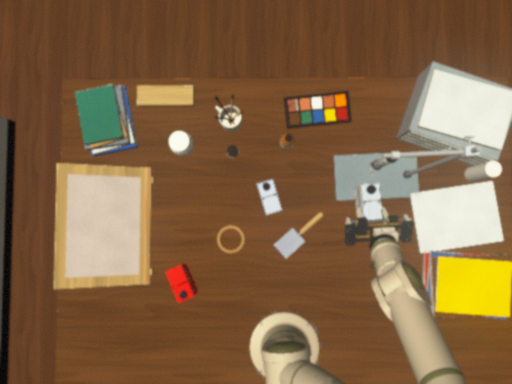

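Run:
```python
from h import *
np.set_printoptions(precision=1,suppress=True)
c=np.load("s4.npz");K,R,t=c["intrinsics"],c["R"],c["t"]
def bp(u,v,z):
    d=R.T@np.linalg.inv(K)@np.array([u,v,1.]);o=-R.T@t;return o+d*(z-o[2])/d[2]
def pj(X):
    p=K@(R@np.array(X,float)+t);return p[:2]/p[2]
crop=lambda a,b:(110+(a+.5)/5-.5,60+(b+.5)/5-.5)
C=np.array([bp(*crop(a,b),12)[:2] for a,b in[(181,595),(360,768),(537,688),(345,537)]])
print(C);
r=cv2.minAreaRect(C.astype(np.float32));print(r)
print([np.linalg.norm(C[i]-C[i-1]) for i in range(4)])
for X in[(591.5,-251,272),(571.5,-251.7,297),(591.5,-251,360),(591.5,-251,325)]: print(X,(pj(X)-[110,60])*5)
X=cloud(c);s=X[95:150,170:240]
# hook pixels depth
m=(s[...,2]>262)&(s[...,2]<330)&(s[...,1]<-215)&(s[...,1]>-300)&(s[...,0]>545)&(s[...,0]<640)
for v,u in np.argwhere(m): print(u+170,v+95,s[v,u],end=";")
print()
# can top, handle
a=X.reshape(-1,3)
m=(a[:,2]>276)&(a[:,2]<287)&(a[:,0]>430)&(a[:,0]<565)&(a[:,1]>-300)&(a[:,1]<-200);print(m.sum(),a[m].mean(0),cv2.minAreaRect(a[m][:,:2].astype(np.float32)))
m=(a[:,2]>318)&(a[:,2]<350)&(a[:,0]>470)&(a[:,0]<520)&(a[:,1]>-300)&(a[:,1]<-200);print(m.sum(),a[m].mean(0),a[m].max(0),a[m].min(0))
m=(a[:,2]>300)&(a[:,2]<350)&(a[:,0]>480)&(a[:,0]<510)&(a[:,1]>-300)&(a[:,1]<-200)
print(np.polyfit(a[m][:,1],a[m][:,0],1))
p=c["p"];print("bail pred",p+[37,2.5,79.7])
```

```text
[[ 679.5 -458.8]
 [ 667.1 -170.9]
 [ 511.6 -177.7]
 [ 528.7 -460.5]]
((595.6307373046875, -318.2480773925781), (155.69161987304688, 288.2085266113281), 2.5052871704101562)
[np.float64(150.8180176874173), np.float64(288.2086305371672), np.float64(155.69160549002547), np.float64(283.2971754634863)]
(591.5, -251, 272) [362.7 374.7]
(571.5, -251.7, 297) [384.5 334. ]
(591.5, -251, 360) [349.4 256. ]
(591.5, -251, 325) [354.8 304.3]
181 120 [ 592.7 -247.5  329.8];181 121 [ 594.5 -244.5  327.8];182 121 [ 590.7 -244.8  326.7];180 122 [ 596.5 -248.9  323. ];181 122 [ 593.2 -248.2  322.3];179 123 [ 600.5 -249.   320.4];180 123 [ 595.9 -251.2  318.3];179 124 [ 602.8 -245.   318.9];180 124 [ 599.4 -244.3  318.2];178 125 [ 602.9 -253.6  311.9];179 125 [ 602.1 -247.3  314.1];178 126 [ 605.4 -248.9  310.7];179 126 [ 601.7 -249.   309.6];178 127 [ 605.8 -249.   307.1];179 127 [ 606.  -240.7  310.4];187 127 [ 572.5 -249.1  297.6];178 128 [ 606.2 -249.   303.4];179 128 [ 604.1 -245.8  304.1];186 128 [ 575.8 -250.8  294. ];187 128 [ 572.8 -249.2  293.8];191 128 [ 546.1 -272.2  277. ];192 128 [ 545.  -
[... 1330 characters left out ...]
7 -254.6  273. ];184 134 [ 587.5 -247.1  276. ];185 134 [ 585.4 -243.5  276.9];196 134 [ 546.3 -237.7  267.7];180 135 [ 603.9 -244.8  278. ];181 135 [ 599.1 -247.1  275.7];182 135 [ 595.1 -247.8  274.2];183 135 [ 589.2 -252.4  270.5];184 135 [ 587.8 -247.4  272.1];196 135 [ 545.9 -239.   263.1];197 135 [ 546.2 -231.1  266.5];198 135 [ 545.8 -224.3  269.2];199 135 [ 545.7 -217.2  272.1];181 136 [ 597.1 -252.3  269. ];182 136 [ 596.  -246.8  271. ];
240 [ 488.3 -241.   281. ] ((490.82745361328125, -247.65728759765625), (117.4624252319336, 87.49567413330078), 2.156952142715454)
21 [ 493.8 -245.2  334.6] [ 498.8 -225.5  345.4] [ 490.2 -270.8  319. ]
[ -0.1 478.7]
bail pred [ 492.  -250.   341.5]
```

```bash
cat >> h.py <<'E'
def hookpts(seat,yaw):
    c,s=np.cos(yaw),np.sin(yaw);L=[]
    # local x,z centreline
    a=[(-20,22)]+[(-14+ -6*(1-k),22*(k)) for k in (1,)]
    pts=[(-20,22),(-14,9)]+[(-14*np.cos(t),11-14*np.sin(t)) for t in np.linspace(0,np.pi,15)]+[(14,26),(0,50),(0,85)]
    return np.array([[seat[0]+c*x,seat[1]+s*x,seat[2]+z] for x,z in pts])
def archpts(bail,yaw):
    c,s=np.cos(yaw),np.sin(yaw)
    pts=[(-22,-57.5)]+[(-22*np.cos(t),-19.5+22*np.sin(t)) for t in np.linspace(0,np.pi,15)]+[(22,-57.5)]
    return np.array([[bail[0]-s*y,bail[1]+c*y,bail[2]+z] for y,z in pts])
def proj(c,X):
    p=(X@c["R"].T+c["t"])@c["intrinsics"].T;return p[:,:2]/p[:,2:]
def overlay(c,lines,roi,f,fn):
    u0,u1,v0,v1=roi
    im=cv2.resize(c["pixels"][v0:v1,u0:u1],None,fx=f,fy=f,interpolation=cv2.INTER_CUBIC)[:,:,::-1].copy()
    a=im.copy()
    for L,col in lines:
        p=((proj(c,L)-[u0,v0]+.5)*f-.5).round().astype(np.int32)
        cv2.polylines(a,[p.reshape(-1,1,2)],False,col,1,cv2.LINE_AA)
    cv2.imwrite(fn,np.hstack([im,a]))
E
python3 - <<'E'
from h import *
c=np.load("s4.npz")
overlay(c,[(hookpts((591.2,-250.8,275),.043),(0,0,255)),(archpts((492,-250,341.5),.06),(0,0,255))],(168,220,98,145),7.5,"pics/o4.png")
E
```

```text
(no output)
```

View pics/o4.png

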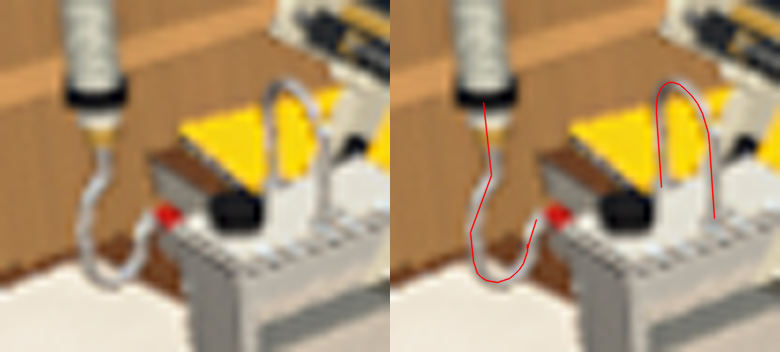

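Run:
```python
from h import *
np.set_printoptions(precision=1,suppress=True)
c=np.load("t4.npz")
tube=np.array([[591.2,-250.8,z] for z in (325,360,530)])
ex=np.array([1,.043,0]);ey=np.array([-.043,1,0])
b=np.array([591.2,-250.8,12])
plate=np.array([b+sx*80*ex+sy*ey for sx,sy in[(-1,-220),(1,-220),(1,70),(-1,70),(-1,-220)]])
circ=lambda z,r:np.array([[591.2+r*np.cos(a),-250.8+r*np.sin(a),z] for a in np.linspace(0,6.3,20)])
overlay(c,[(hookpts((591.2,-250.8,275),.043),(0,0,255)),(archpts((492,-250,341.5),.06),(0,0,255)),(plate,(0,255,0)),(circ(360,14.5),(255,0,0)),(circ(530,14.5),(255,0,0)),(tube,(255,0,255))],(325,425,140,240),3.9,"pics/o5.png")
```

View pics/o5.png

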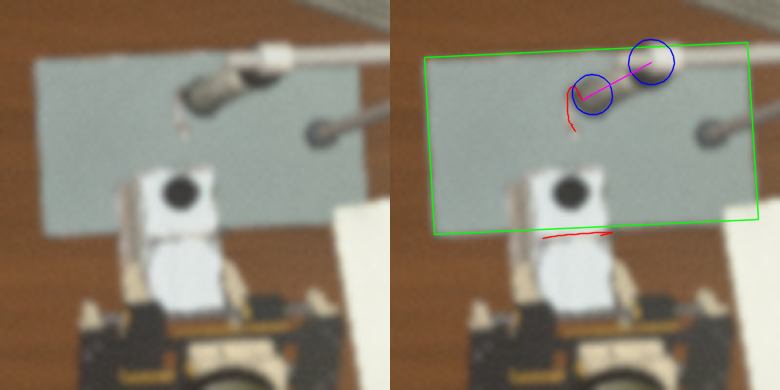

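>>> {"fn": "move_arm", "kwargs": {
  "commands": [
    [[0.1, 0, -0.07], 0],
    [[0.1, 0, -0.07], 0],
    [[0.1, 0, -0.07], 0],
    [[0.06, -0.015, 0.087], 0],
    [[0.06, -0.015, 0.087], 0],
    [[0.06, -0.015, 0.087], 0],
    [[0.06, -0.015, 0.087], 0],
    [[0, 0, 0], 0]
  ]
}}

```text
time: 18.6
tcp_pos: [499.0, -256.8, 226.6]
orientation: [[0.581, -0.057, 0.812], [0.03, 0.998, 0.048], [-0.814, -0.003, 0.581]]
force: [0.1, 0.3, -4.0]
gripper_width: 55.9
```

```bash
python3 st.py
cat > cap.py <<'E'
import sys
from h import *
from bench import robot
n=sys.argv[1]
off=np.array([float(v) for v in sys.argv[2].split(",")]);dip=float(sys.argv[3]) if len(sys.argv)>3 else 0
s=robot.read_state();c=dict(robot.capture("scene"));t=dict(robot.capture("top"))
np.savez("s%s.npz"%n,**c,p=s["tcp_pos"],Rt=s["orientation"]);np.savez("t%s.npz"%n,**t)
b=s["tcp_pos"]+off
L=[(hookpts((591.2,-250.8,275-dip),.043),(0,0,255)),(archpts(b,.06),(0,255,0))]
overlay(c,L,(168,220,98,145),7.5,"pics/os%s.png"%n)
overlay(t,L,(350,400,150,210),7.5,"pics/ot%s.png"%n)
print(s["time"],s["tcp_pos"],s["force"],"bail",b)
E
python3 cap.py 5 38,5.2,79.3
```

```text
18.6 q [ 1.371  0.602 -1.159  2.316  1.743  0.263  0.413] p [ 499.004 -256.823  226.641] F [ 0.084  0.347 -4.011]
[[ 0.581 -0.057  0.812]
 [ 0.03   0.998  0.048]
 [-0.814 -0.003  0.581]]
tilt 35.552227458018486 az 2.9900919571725346 yaw 3.2702742191731278 yz -0.0034947711255520447
18.6 [ 499.00371595 -256.82284974  226.64082574] [ 0.08445104  0.34703226 -4.01145761] bail [ 537.00371595 -251.62284974  305.94082574]
```

View pics/os5.png

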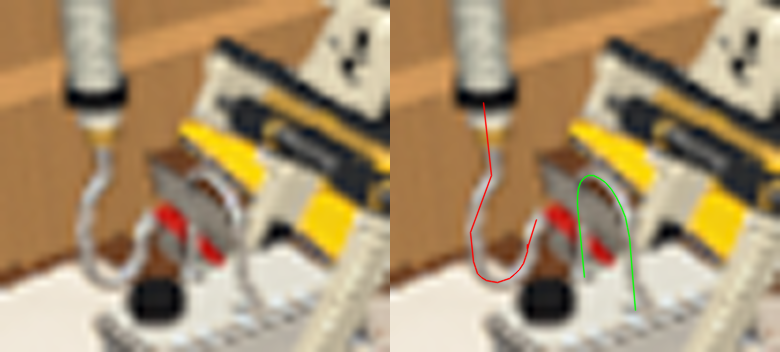

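View pics/ot5.png

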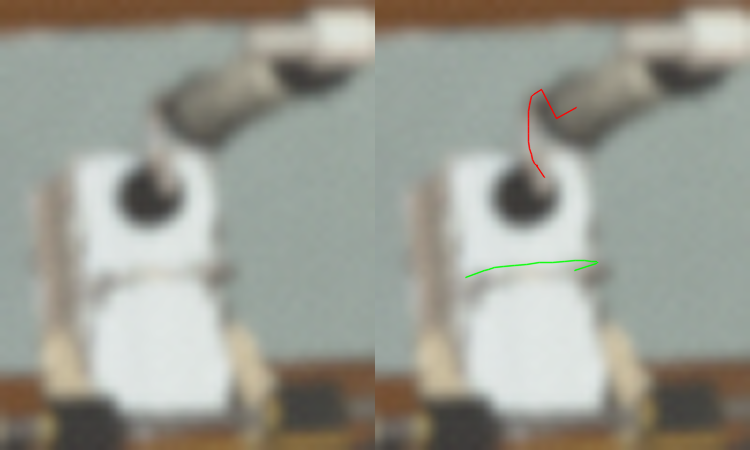

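Run:
```python
from h import *
np.set_printoptions(precision=1,suppress=True)
def bp(c,u,v,z):
    R,t,K=c["R"],c["t"],c["intrinsics"]
    d=R.T@np.linalg.inv(K)@np.array([u,v,1.]);o=-R.T@t;return o+d*(z-o[2])/d[2]
for f,(u0,u1,v0,v1),zt in [("top0",(188,218,180,225),110),("t4",(352,390,175,222),261.8-89.8+110),("t5",(352,390,165,208),226.6-89.8+110)]:
    c=np.load(f+".npz");g=cv2.resize(c["pixels"][v0:v1,u0:u1],None,fx=8,fy=8,interpolation=cv2.INTER_CUBIC)
    hsv=cv2.cvtColor(g,cv2.COLOR_RGB2HSV)
    w=((hsv[...,2]>195)&(hsv[...,1]<40)).astype(np.uint8)
    n,l,st,ce=cv2.connectedComponentsWithStats(w);o=np.argsort(-st[1:,4])[:3]+1
    d=(hsv[...,2]<100).astype(np.uint8);n2,l2,st2,ce2=cv2.connectedComponentsWithStats(d)
    dk=[(ce2[i],st2[i,4]) for i in range(1,n2) if 1000<st2[i,4]<4500 and abs(st2[i,2]-st2[i,3])<16]
    for a,ar in dk: print(f,"cap",ar,bp(c,u0+(a[0]+.5)/8-.5,v0+(a[1]+.5)/8-.5,zt+15))
    cv2.imwrite(f"pics/m_{f}.png",np.hstack([g[:,:,::-1],np.repeat(w[...,None]*255,3,2)]))
    # per-row edges
    for v in range(0,w.shape[0],24):
        r=np.flatnonzero(w[v]); 
        if len(r)>60:
            a=bp(c,u0+(r.min()+.5)/8-.5,v0+(v+.5)/8-.5,zt);b=bp(c,u0+(r.max()+.5)/8-.5,v0+(v+.5)/8-.5,zt)
            print(f,a[:2],b[:2],((a+b)/2)[:2],a[1]-b[1])
```

```text
top0 cap 1768 [528.9 277.4 125. ]
top0 [540.9 303.6] [540.8 254.3] [540.9 278.9] 49.22607307262382
top0 [520.9 303. ] [520.8 250.5] [520.8 276.7] 52.520532161992094
top0 [510.9 303.8] [510.8 250.9] [510.8 277.3] 52.91784412688736
top0 [500.9 301.2] [500.8 254.6] [500.9 277.9] 46.65050424255617
top0 [490.9 294.1] [490.8 256.6] [490.9 275.3] 37.47044424518134
top0 [481. 299.] [480.8 248.6] [480.9 273.8] 50.35591262556636
top0 [471.  299.3] [470.9 246.5] [470.9 272.9] 52.83163310783539
top0 [461.  299.7] [460.9 247.3] [461.  273.5] 52.396349153611254
top0 [451.1 298.8] [451.  248.9] [451.  273.9] 49.882685423014834
top0 [441.1 296.7] [441.1 269.6] [441.1 283.1] 27.01540389257707
t4 cap 2625 [ 524.6 -247.2  297. ]
t4 [ 532.9 -220.8] [ 532.8 -274. ] [ 532.9 -247.4] 53.13196666033821
t4 [ 515.1 -221.7] [ 515.  -275.5] [ 515.  -248.6] 53.827019229856376
t4 [ 506.2 -223.8] [ 506.  -277.6] [ 506.1 -250.7] 53.80350034322521
t4 [ 497.3 -223.6] [ 497.2 -273. ] [ 497.2 -248.3] 49.36550081143815
t4 [ 488.4 -238.2] [ 488.3 -268.8] [ 488.3 -253.5] 30.561255224583192
t4 [ 479.5 -228.5] [ 479.4 -277.1
[... 405 characters left out ...]
0705031
t5 [ 566.1 -225.7] [ 565.9 -280.2] [ 566.  -252.9] 54.465224464192886
t5 [ 556.9 -225.6] [ 556.8 -278.5] [ 556.9 -252. ] 52.9332534315339
t5 [ 547.8 -228.8] [ 547.6 -278.3] [ 547.7 -253.6] 49.50944661725066
t5 [ 538.6 -228.7] [ 538.5 -270.3] [ 538.6 -249.5] 41.561323251690794
t5 [ 529.5 -238.8] [ 529.4 -275.8] [ 529.4 -257.3] 37.005746358029114
t5 [ 520.4 -228.4] [ 520.2 -280.1] [ 520.3 -254.3] 51.716722525531395
t5 [ 511.3 -230.9] [ 511.1 -286.8] [ 511.2 -258.9] 55.841205892232324
t5 [ 502.2 -230.4] [ 502.  -287.8] [ 502.1 -259.1] 57.32817212441364
t5 [ 493.  -230.7] [ 492.9 -284.2] [ 493.  -257.4] 53.5384139117711
t5 [ 483.9 -243.4] [ 483.8 -279.5] [ 483.9 -261.4] 36.17742145996664
```

>>> {"fn": "move_arm", "kwargs": {
  "commands": [
    [[0, 0.04, 0], 0],
    [[0.05, -0.005, 0.07], 0],
    [[0.05, -0.005, 0.07], 0],
    [[0.05, -0.005, 0.07], 0],
    [[0, 0, 0], 0],
    [[0, 0, 0], 0]
  ]
}}

```text
time: 19.45
tcp_pos: [523.4, -252.9, 225.9]
orientation: [[0.58, -0.057, 0.813], [0.031, 0.998, 0.048], [-0.814, -0.003, 0.581]]
force: [0.2, -0.4, -4.1]
gripper_width: 55.7
```

```bash
python3 st.py;python3 cap.py 6 36.5,2.5,79.4
```

```text
19.45 q [ 1.313  0.613 -1.138  2.283  1.713  0.281  0.422] p [ 523.387 -252.862  225.944] F [ 0.198 -0.421 -4.109]
[[ 0.58  -0.057  0.813]
 [ 0.031  0.998  0.048]
 [-0.814 -0.003  0.581]]
tilt 35.48631279442005 az 3.0318818837260366 yaw 3.2497031971912174 yz -0.0027103391208275923
19.45 [ 523.38740338 -252.86174671  225.94444692] [ 0.19753992 -0.42110371 -4.10862925] bail [ 559.88740338 -250.36174671  305.34444692]
```

View pics/os6.png

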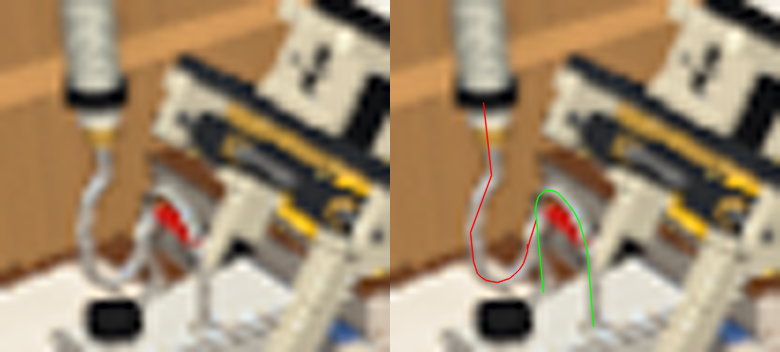

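View pics/ot6.png

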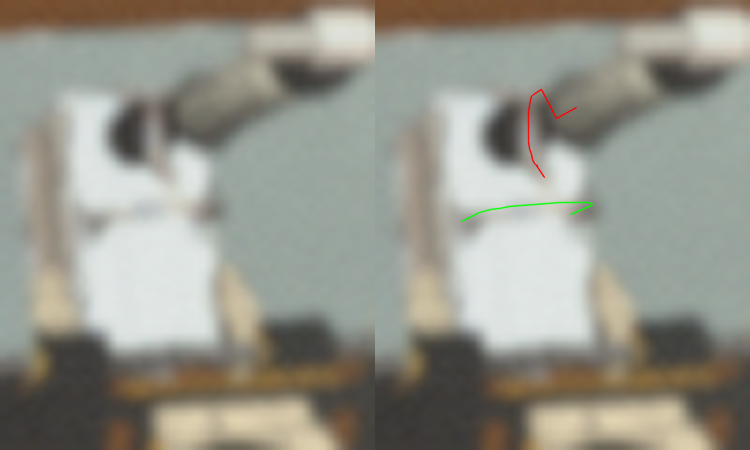

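>>> {"fn": "move_arm", "kwargs": {
  "commands": [
    [[0.035, -0.004, 0.072], 0],
    [[0.045, -0.004, 0.063], 0]
  ]
}}

```text
time: 19.8
tcp_pos: [539.8, -253.2, 227.7]
orientation: [[0.58, -0.056, 0.812], [0.03, 0.998, 0.047], [-0.814, -0.003, 0.581]]
force: [0.7, -0.3, -3.3]
gripper_width: 56.3
```

>>> {"fn": "move_arm", "kwargs": {
  "commands": [
    [[0.045, -0.005, 0.063], 0],
    [[0.045, -0.005, 0.063], 0],
    [[0, 0, 0], 0],
    [[0, 0, 0], 0]
  ]
}}

```text
time: 20.3
tcp_pos: [554.5, -252.9, 227.2]
orientation: [[0.58, -0.057, 0.813], [0.031, 0.998, 0.048], [-0.814, -0.003, 0.58]]
force: [-0.1, -0.4, -4.6]
gripper_width: 56.4
```

```bash
python3 st.py;python3 cap.py 7 36.5,2,79.4
```

```text
20.3 q [ 1.247  0.621 -1.098  2.231  1.646  0.284  0.474] p [ 554.512 -252.881  227.241] F [-0.09  -0.428 -4.626]
[[ 0.58  -0.057  0.813]
 [ 0.031  0.998  0.048]
 [-0.814 -0.003  0.58 ]]
tilt 35.48467555582462 az 3.0364633635661082 yaw 3.248199172074771 yz -0.0026344591189560794
20.3 [ 554.51181581 -252.88062395  227.24106555] [-0.09031426 -0.42810416 -4.62594138] bail [ 591.01181581 -250.88062395  306.64106555]
```

View pics/os7.png

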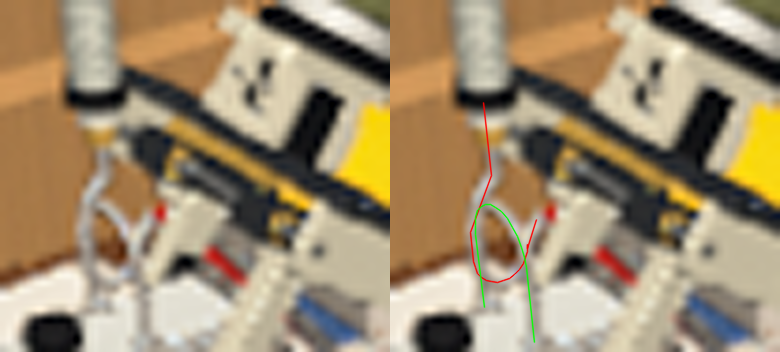

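View pics/ot7.png

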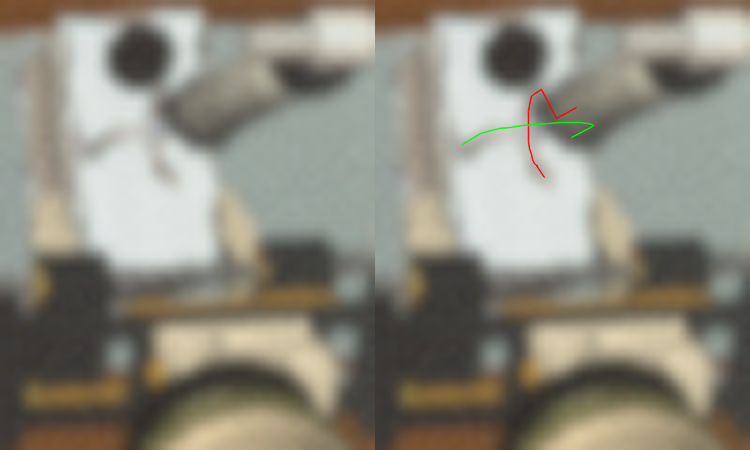

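>>> {"fn": "move_arm", "kwargs": {
  "commands": [
    [[0.03, 0, -0.021], 0],
    [[0.041, 0, -0.029], 0],
    [[0.041, 0, -0.029], 0],
    [[0.041, 0, -0.029], 0],
    [[0.03, 0, -0.021], 0],
    [[0.016, 0, -0.012], 0],
    [[0, 0, 0], 0]
  ]
}}

```text
time: 21.28
tcp_pos: [554.7, -253.1, 202.9]
orientation: [[0.58, -0.056, 0.813], [0.031, 0.998, 0.047], [-0.814, -0.002, 0.581]]
force: [-0.4, 0.5, -3.6]
gripper_width: 55.8
```

```bash
python3 st.py;python3 cap.py 8 36.5,2,79.4
```

```text
21.275 q [ 1.252  0.696 -1.137  2.25   1.795  0.361  0.352] p [ 554.737 -253.085  202.867] F [-0.352  0.484 -3.561]
[[ 0.58  -0.056  0.813]
 [ 0.031  0.998  0.047]
 [-0.814 -0.002  0.581]]
tilt 35.49857206522959 az 3.0408088689600614 yaw 3.237196332111811 yz -0.002444747936533894
21.275 [ 554.73688663 -253.08507213  202.86650458] [-0.35199758  0.48365786 -3.56091749] bail [ 591.23688663 -251.08507213  282.26650458]
```

View pics/os8.png

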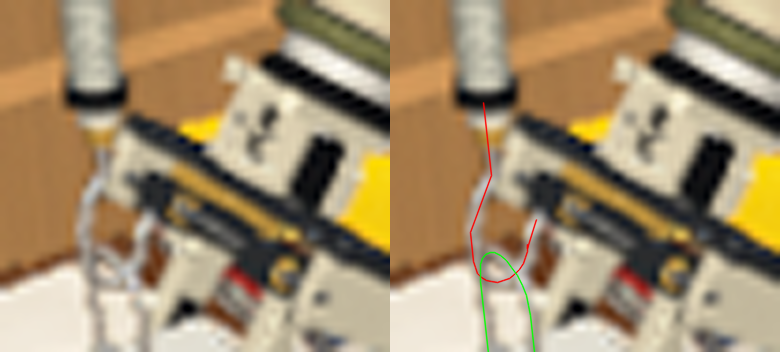

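View pics/ot8.png

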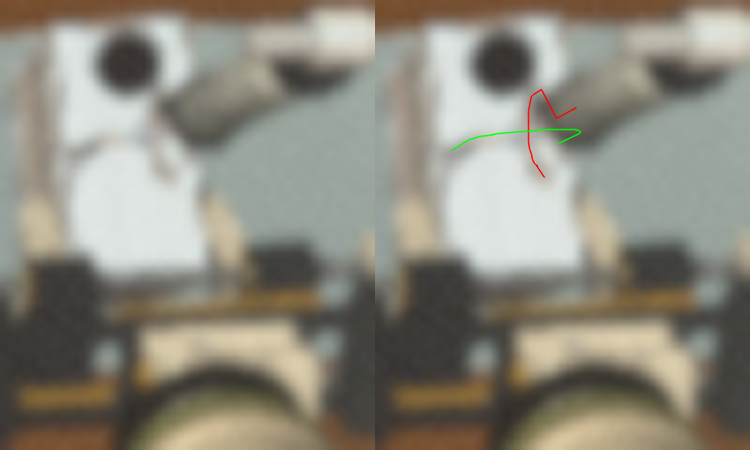

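>>> {"fn": "move_arm", "kwargs": {
  "commands": [
    [[0.012, 0, -0.009], 0],
    [[0.012, 0, -0.009], 0],
    [[0.012, 0, -0.009], 0],
    [[0.012, 0, -0.009], 0],
    [[0.012, 0, -0.009], 0],
    [[0.012, 0, -0.009], 0],
    [[0.012, 0, -0.009], 0],
    [[0.012, 0, -0.009], 0],
    [[0.012, 0, -0.009], 0],
    [[0.012, 0, -0.009], 0]
  ]
}}

```text
time: 22.62
tcp_pos: [554.5, -253.2, 188.0]
orientation: [[0.58, -0.056, 0.813], [0.03, 0.998, 0.048], [-0.814, -0.003, 0.581]]
force: [0.2, -0.2, -3.0]
gripper_width: 56.2
```

```bash
cat > fa.py <<'E'
from bench import robot
import numpy as np,sys
np.set_printoptions(precision=2,suppress=True)
n=int(sys.argv[1]) if len(sys.argv)>1 else 3
F=[];T=[]
for i in range(n):
    s=robot.read_state();F.append(s["force"]);T.append(s["ft_torque"]);robot.capture("scene") if i<n-1 else 0
print(s["time"],s["tcp_pos"],"F",np.mean(F,0),"T",np.mean(T,0),F)
E
python3 fa.py 6
```

```text
22.875 [ 554.44 -253.18  188.07] F [ 0.16 -0.12 -3.11] T [-0.02  1.04  0.01] [array([ 0.2 , -0.2 , -3.03]), array([ 0.09, -1.24, -3.5 ]), array([ 0.29,  0.46, -2.95]), array([ 0.17, -0.27, -2.75]), array([ 0.4 ,  0.18, -3.38]), array([-0.21,  0.36, -3.02])]
```

>>> {"fn": "move_arm", "kwargs": {
  "commands": [
    [[0.012, 0, -0.009], 0],
    [[0.016, 0, -0.012], 0],
    [[0.016, 0, -0.012], 0],
    [[0.016, 0, -0.012], 0],
    [[0.016, 0, -0.012], 0],
    [[0.016, 0, -0.012], 0],
    [[0.016, 0, -0.012], 0],
    [[0.016, 0, -0.012], 0],
    [[0.012, 0, -0.009], 0],
    [[0.008, 0, -0.006], 0],
    [[0, 0, 0], 0]
  ]
}}

```text
time: 24.25
tcp_pos: [554.0, -253.3, 170.0]
orientation: [[0.58, -0.056, 0.813], [0.031, 0.998, 0.047], [-0.814, -0.003, 0.581]]
force: [1.3, -0.6, -0.2]
gripper_width: 55.6
```

```bash
python3 fa.py 5; python3 st.py;python3 cap.py 9 36.5,2,79.4 25
```

```text
24.45 [ 554.03 -253.27  170.14] F [ 1.5   0.05 -1.25] T [0.05 0.58 0.02] [array([ 1.32, -0.57, -0.25]), array([ 1.36,  0.29, -1.54]), array([ 1.86,  0.08, -1.49]), array([ 1.11,  0.36, -2.44]), array([ 1.87,  0.1 , -0.56])]
24.45 q [ 1.251  0.793 -1.17   2.275  1.93   0.458  0.255] p [ 554.029 -253.266  170.135] F [ 1.873  0.102 -0.555]
[[ 0.58  -0.056  0.813]
 [ 0.03   0.998  0.048]
 [-0.814 -0.003  0.581]]
tilt 35.51074343520192 az 3.0031416483910376 yaw 3.2355246274500744 yz -0.0028941358798657084
24.45 [ 554.02914292 -253.26609617  170.1354338 ] [ 1.87272433  0.10204792 -0.55505126] bail [ 590.52914292 -251.26609617  249.5354338 ]
```

View pics/os9.png

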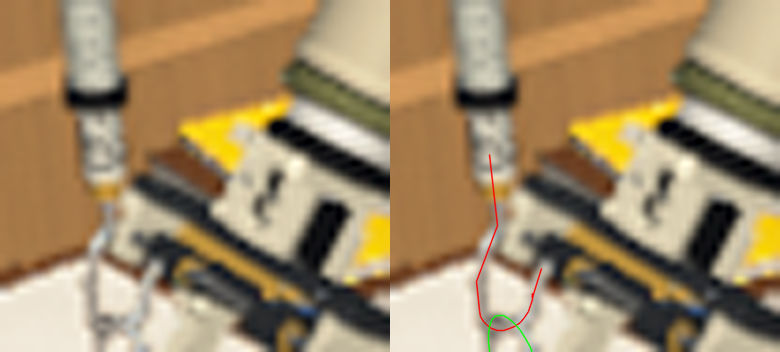

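>>> {"fn": "move_arm", "kwargs": {
  "commands": [
    [[0.006, 0, 0.008], 0],
    [[0.006, 0, 0.008], 0],
    [[0.006, -0.001, 0.008], 0],
    [[0, 0, 0], 0]
  ]
}}

```text
time: 25.05
tcp_pos: [556.9, -253.2, 169.9]
orientation: [[0.58, -0.056, 0.813], [0.031, 0.998, 0.048], [-0.814, -0.003, 0.581]]
force: [-3.2, -0.3, -0.8]
gripper_width: 55.8
```

```bash
python3 fa.py 7
```

```text
25.35 [ 556.93 -253.23  169.94] F [-2.97 -0.17 -0.74] T [0.02 0.95 0.05] [array([-3.25, -0.3 , -0.78]), array([-2.7 ,  0.18, -0.21]), array([-2.32, -0.73, -1.04]), array([-3.71, -0.41, -1.03]), array([-3.05,  0.53, -0.33]), array([-2.54, -0.27, -1.41]), array([-3.2 , -0.23, -0.35])]
```

>>> {"fn": "move_arm", "kwargs": {
  "commands": [
    [[-0.0055, 0, -0.008], 0],
    [[-0.0055, 0.001, -0.008], 0],
    [[0, 0, 0], 0]
  ]
}}

```text
time: 25.72
tcp_pos: [555.2, -253.3, 170.1]
orientation: [[0.58, -0.056, 0.812], [0.03, 0.998, 0.048], [-0.814, -0.003, 0.581]]
force: [1.2, -0.2, -0.2]
gripper_width: 55.5
```

```bash
python3 fa.py 7;python3 - <<'E'
from bench import robot
import cv2,numpy as np
c=robot.capture("scene");np.savez("s10.npz",**c)
cv2.imwrite("pics/s10.png",cv2.resize(c["pixels"][95:195,160:250],None,fx=6,fy=6,interpolation=cv2.INTER_CUBIC)[:,:,::-1])
E
```

```text
26.025 [ 555.13 -253.29  169.98] F [ 1.21  0.19 -0.86] T [ 0.   0.6 -0. ] [array([ 1.22, -0.18, -0.17]), array([ 1.09,  0.03, -1.1 ]), array([ 0.73,  0.03, -0.49]), array([ 0.97,  0.33, -1.2 ]), array([ 2.29, -0.01, -1.14]), array([ 1.42,  1.22, -0.97]), array([ 0.76, -0.08, -0.97])]
```

View pics/s10.png

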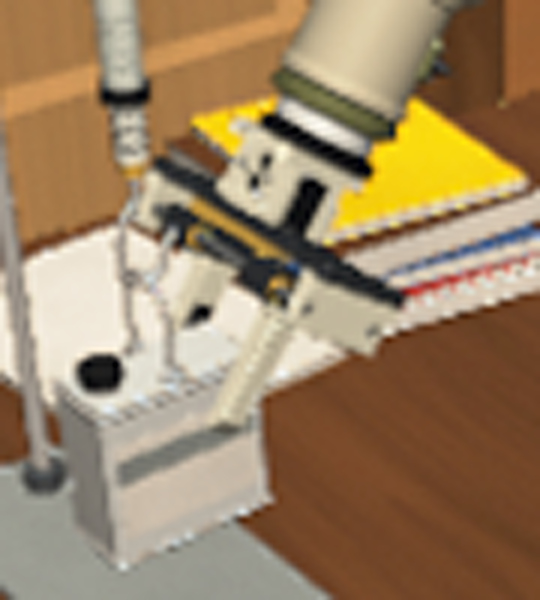

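>>> {"fn": "move_arm", "kwargs": {
  "commands": [
    [[0.003, 0, 0.004], 0],
    [[0.008, 0, -0.006], 0],
    [[0.008, 0, -0.006], 0],
    [[0.008, 0, -0.006], 0],
    [[0.008, 0, -0.006], 0],
    [[0.008, 0, -0.006], 0],
    [[0, 0, 0], 0]
  ]
}}

```text
time: 26.95
tcp_pos: [555.4, -253.2, 164.8]
orientation: [[0.58, -0.056, 0.813], [0.031, 0.998, 0.047], [-0.814, -0.003, 0.581]]
force: [-1.9, -1.1, -0.0]
gripper_width: 55.6
```

```bash
python3 fa.py 8;python3 st.py
```

```text
27.3 [ 555.4  -253.23  164.93] F [-1.67 -0.57 -0.16] T [-0.04  0.72 -0.04] [array([-1.94, -1.11, -0.03]), array([-1.39, -0.52,  0.21]), array([-1.6 , -0.58, -0.53]), array([-1.42, -0.79,  0.23]), array([-1.68, -0.03, -0.14]), array([-1.87, -0.64, -0.33]), array([-1.79, -0.79,  0.  ]), array([-1.67, -0.1 , -0.66])]
27.3 q [ 1.247  0.807 -1.171  2.276  1.945  0.472  0.245] p [ 555.399 -253.227  164.933] F [-1.667 -0.1   -0.662]
[[ 0.58  -0.056  0.813]
 [ 0.03   0.998  0.048]
 [-0.814 -0.003  0.581]]
tilt 35.502088157620065 az 3.000196375900516 yaw 3.2330531275928314 yz -0.002899109804651271
```

>>> {"fn": "move_arm", "kwargs": {
  "commands": [
    [[0.004, -0.001, -0.0075], 0],
    [[0.004, -0.001, -0.0075], 0],
    [[0, 0, 0], 0]
  ]
}}

```text
time: 27.68
tcp_pos: [554.9, -253.3, 163.5]
orientation: [[0.58, -0.057, 0.812], [0.031, 0.998, 0.048], [-0.814, -0.003, 0.581]]
force: [2.0, -0.1, 0.1]
gripper_width: 55.9
```

```bash
python3 fa.py 12
```

```text
28.225 [ 554.68 -253.4   163.41] F [ 1.46  0.71 -0.04] T [0.05 0.44 0.08] [array([ 1.95, -0.09,  0.09]), array([ 1.23, -0.1 ,  0.23]), array([ 1.39,  0.67, -0.13]), array([ 1.66,  0.61, -0.11]), array([1.56, 0.48, 0.08]), array([2.11, 1.17, 0.02]), array([1.  , 1.15, 0.92]), array([0.32, 0.41, 0.09]), array([ 2.32,  0.71, -0.59]), array([ 1.03,  1.04, -0.04]), array([ 2.16,  0.91, -0.7 ]), array([ 0.83,  1.61, -0.34])]
```

>>> {"fn": "move_arm", "kwargs": {
  "commands": [
    [[0.002, 0.001, 0.0027], 0],
    [[0, 0, 0], 0]
  ]
}}

```text
time: 28.48
tcp_pos: [554.8, -253.4, 163.2]
orientation: [[0.58, -0.056, 0.813], [0.03, 0.998, 0.047], [-0.814, -0.003, 0.58]]
force: [0.0, 0.8, 0.1]
gripper_width: 56.0
```

```bash
python3 fa.py 12
```

```text
29.025 [ 554.92 -253.37  163.34] F [-0.13  0.42  0.05] T [0.06 0.59 0.08] [array([0.02, 0.76, 0.13]), array([-1.  ,  0.97, -0.17]), array([ 0.16,  0.58, -0.82]), array([0.12, 0.11, 0.46]), array([-0.17,  0.59,  0.2 ]), array([-0.35,  0.06,  0.52]), array([ 0.43,  0.08, -0.79]), array([ 0.62, -0.05,  0.56]), array([0.16, 0.  , 0.62]), array([-0.92,  0.02, -0.58]), array([-0.15,  1.52,  0.47]), array([-0.51,  0.4 ,  0.04])]
```

>>> {"fn": "move_arm", "kwargs": {
  "commands": [
    [[0, 0, 0], 0],
    [[0, 0, 0], 0],
    [[0, 0, 0], 0],
    [[0, 0, 0], 0],
    [[0, 0, 0], 0],
    [[0, 0, 0], 0]
  ],
  "gripper": 93
}}

```text
time: 29.78
tcp_pos: [555.0, -253.3, 163.4]
orientation: [[0.58, -0.056, 0.813], [0.031, 0.998, 0.048], [-0.814, -0.003, 0.581]]
force: [0.2, -0.6, -0.3]
gripper_width: 93.1
```

```bash
python3 fa.py 2;python3 - <<'E'
from bench import robot
import cv2,numpy as np
a=[]
for i in range(4):
    c=robot.capture("scene");a.append(cv2.resize(c["pixels"][95:195,160:230],None,fx=5,fy=5,interpolation=cv2.INTER_CUBIC)[:,:,::-1])
np.savez("s11.npz",**c)
cv2.imwrite("pics/s11.png",np.hstack([a[0],a[3]]))
c=robot.capture("wrist");cv2.imwrite("pics/w11.png",c["pixels"][:,:,::-1])
E
```

```text
29.825 [ 554.97 -253.35  163.38] F [ 0.19 -0.42 -0.39] T [0.   0.59 0.02] [array([ 0.22, -0.63, -0.28]), array([ 0.15, -0.2 , -0.5 ])]
```

View pics/s11.png

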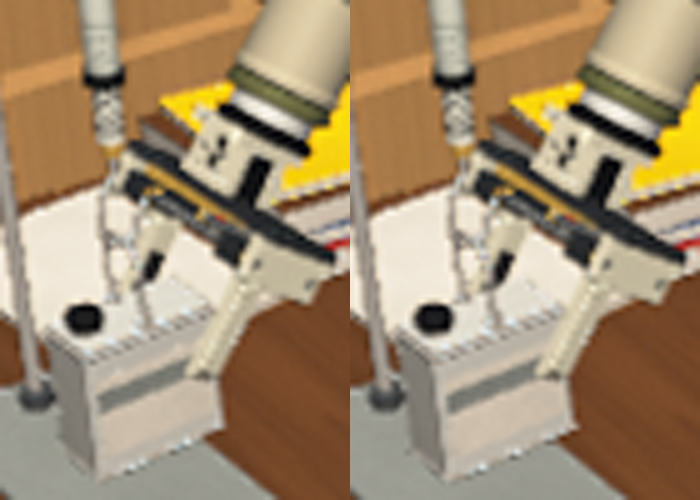

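View pics/w11.png

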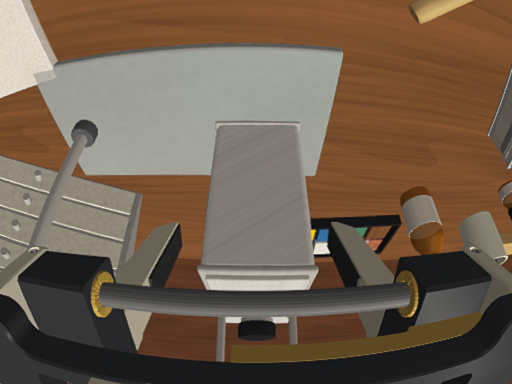

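>>> {"fn": "move_arm", "kwargs": {
  "commands": [
    [[-0.05, 0, 0], 0],
    [[-0.1, 0, 0], 0],
    [[-0.15, 0, 0], 0],
    [[-0.2, 0, 0], 0],
    [[-0.2, 0, 0], 0],
    [[-0.2, 0, 0], 0],
    [[-0.2, 0, 0], 0],
    [[-0.1, 0, -0.1], 0],
    [[0, 0, -0.2], 0],
    [[0, 0, 0], 0]
  ]
}}

```text
time: 31.32
tcp_pos: [459.7, -258.5, 243.4]
orientation: [[0.579, -0.056, 0.813], [0.03, 0.998, 0.047], [-0.815, -0.003, 0.58]]
force: [0.3, -0.6, 0.6]
gripper_width: 92.9
```

```bash
python3 st.py;python3 - <<'E'
from bench import robot
import cv2,numpy as np
a=[];g=[]
for i in range(8):
    c=robot.capture("scene");g.append(c["pixels"].astype(int));a.append(cv2.resize(c["pixels"][85:195,150:230],None,fx=5,fy=5,interpolation=cv2.INTER_CUBIC)[:,:,::-1])
np.savez("s12.npz",**c)
for i in range(1,8): print(np.abs(g[i]-g[0])[95:200,160:230].max(),end=" ")
cv2.imwrite("pics/s12.png",np.hstack([a[0],a[7]]))
cv2.imwrite("pics/s12f.png",c["pixels"][:,:,::-1])
E
```

```text
31.325 q [ 1.443  0.505 -1.124  2.355  1.65   0.141  0.52 ] p [ 459.654 -258.505  243.389] F [ 0.265 -0.554  0.632]
[[ 0.579 -0.056  0.813]
 [ 0.03   0.998  0.047]
 [-0.815 -0.003  0.58 ]]
tilt 35.43658198231752 az 2.964996671724202 yaw 3.210528285047066 yz -0.0030495253943371697
90 109 109 108 108 108 89
```

View pics/s12.png

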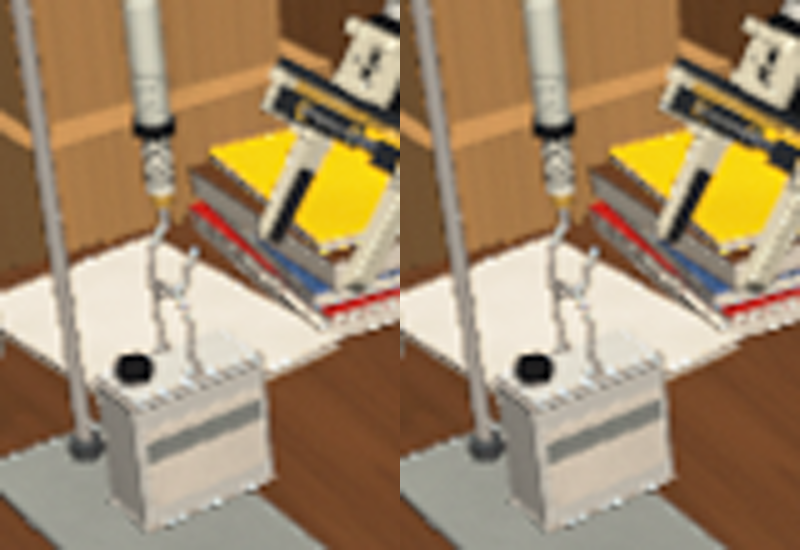

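View pics/s12f.png

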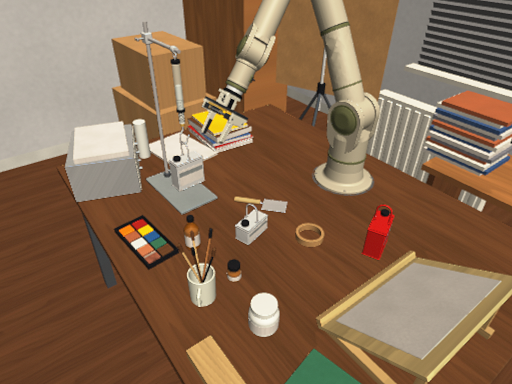

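Run:
```python
from bench import robot
import cv2,numpy as np
ref=None
for i in range(240):
    c=robot.capture("scene");g=cv2.cvtColor(c["pixels"],cv2.COLOR_RGB2GRAY).astype(np.float32)[150:195,165:210]
    if ref is None: ref=g;h=cv2.createHanningWindow((45,45),cv2.CV_32F)
    if i%40<10:
        d,_=cv2.phaseCorrelate(ref,g,h);print("%.2f,%.2f/%d"%(d[0],d[1],np.abs(g-prev).max() if i else 0),end=" ")
    if i%40==10:print(robot.read_state()["time"])
    prev=g
print(robot.read_state()["time"])
a=cv2.resize(c["pixels"][85:195,150:230],None,fx=5,fy=5,interpolation=cv2.INTER_CUBIC)[:,:,::-1]
cv2.imwrite("pics/s13.png",a);np.savez("s13.npz",**c)
```

```text
0.50,0.50/0 0.37,0.44/86 0.28,0.62/5 -0.15,0.89/7 -0.10,0.61/1 -0.12,0.65/1 0.47,0.31/7 0.99,-0.16/2 4.41,-0.71/1 8.25,-1.35/1 32.275
-64.11,15.91/240 -13.34,4.78/3 2.81,-3.36/3 2.53,-3.10/2 1.41,-1.64/1 -0.48,-1.01/3 -5.46,2.50/4 -5.49,2.28/1 44.24,61.52/1 -6.36,-5.08/2 34.275
-5.45,1.33/240 2.30,2.90/1 5.91,15.20/1 5.84,15.07/2 52.38,-23.61/1 22.06,3.46/1 -42.18,75.77/1 26.59,-3.66/2 6.20,13.53/2 -5.66,-8.46/1 36.275
-4590.08,6473.76/240 -11.54,51.54/1 -5.02,-15.46/1 -5.73,-8.84/1 -5.61,-8.97/2 -5.64,-8.91/1 -5.65,-8.98/1 -5.54,-8.76/2 -4.97,-15.23/2 -10.36,-12.64/2 38.275
-9.52,-12.89/240 -9.65,20.71/1 0.23,16.70/2 -9.73,-12.94/2 -9.84,-12.97/2 -9.79,-12.92/2 -9.81,-13.01/2 -9.85,-12.99/2 -10.16,-5.36/1 42.96,18.70/2 40.275
-9.88,-13.13/239 -9.96,-13.21/1 16.14,12.18/2 15.64,11.39/2 15.97,11.48/1 -9.92,-13.26/1 -9.94,-13.34/1 13.86,10.41/1 13.12,10.34/1 13.25,9.97/1 42.275
43.725
```

View pics/s13.png

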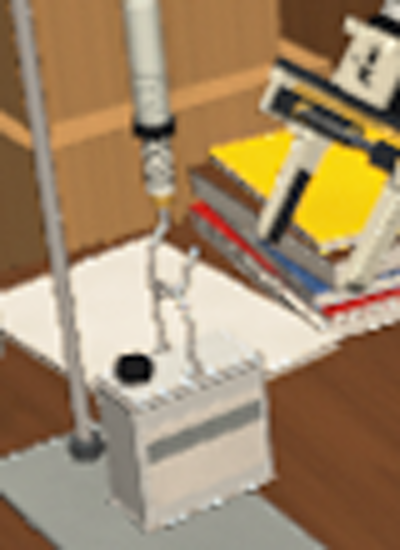

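Run:
```python
from bench import robot
import cv2,numpy as np
G=[robot.capture("scene")["pixels"].astype(int)[95:200,160:230] for i in range(20)]
print([int(np.abs(g-G[0]).max()) for g in G])
c=np.load("s12.npz")["pixels"].astype(int)[95:200,160:230];print("vs 12 s ago",np.abs(c-G[0]).max())
from h import *
c=dict(robot.capture("scene"));X=cloud(c);s=X[140:190,150:215].reshape(-1,3)
m=(s[:,2]>160)&(s[:,2]<205)&(s[:,0]>530)&(s[:,0]<655)&(s[:,1]>-285)&(s[:,1]<-218);p=s[m]
for _ in range(5):
    k=p.mean(0);n=np.linalg.svd(p-k)[2][2];n*=np.sign(n[2]);p=p[np.abs((p-k)@n)<4]
print("top plane",len(p),k,n,robot.read_state()["time"])
```

```text
[0, 8, 8, 8, 6, 9, 8, 7, 7, 9, 9, 10, 7, 9, 8, 7, 7, 9, 7, 8]
vs 12 s ago 70
top plane 139 [ 590.47570163 -241.88672324  181.48511526] [-0.01065036  0.18484744  0.98270952] 44.775
```

Run:
```python
from h import *
c=np.load("s13.npz");X=cloud(c);s=X[130:195,150:215].reshape(-1,3)
def fit(p,tol):
    for _ in range(6):
        k=np.median(p,0);k=p.mean(0);n=np.linalg.svd(p-k)[2][2];p=p[np.abs((p-k)@n)<tol]
    print(len(p),k.round(1),n.round(3))
b=(s[:,0]>530)&(s[:,0]<655)
fit(s[b&(s[:,2]>178)&(s[:,2]<192)&(s[:,1]>-280)&(s[:,1]<-226)],3)   # top
fit(s[b&(s[:,2]>85)&(s[:,2]<172)&(s[:,1]>-235)&(s[:,1]<-205)&(s[:,0]>545)&(s[:,0]<632)],3)  # +y side
h=s[b&(s[:,2]>205)&(s[:,2]<260)&(s[:,1]>-290)&(s[:,1]<-210)];print(len(h),h.mean(0),h.max(0))
```

```text
144 [ 585.7 -248.2  182.9] [-0.003 -0.022  1.   ]
362 [ 589.9 -221.6  128.5] [-0.063  0.998  0.009]
57 [ 592.387694   -245.15708146  235.67092922] [ 609.86845713 -222.06661146  259.48827925]
```

```bash
python3 -c "
from bench import robot
print(robot.read_state()['time']);print(robot.close_job())"
```

```text
44.775
the job is handed in; nothing more can be done
None
```

The taller bare-metal can now hangs by its handle in the balance's hook, upright and clear of the gripper. I handed the job in at 44.8 s, inside the 59 s limit.

- **Leaning the gripper:** the moves could only turn the tool about its own axis. To get the lean the grip needs, I pushed the arm gently against a joint limit until the tool leaned about 36° back.
- **Loading the hook:** I lowered the can slowly onto the hook and trimmed the position until the wrist force read nearly zero, about (-0.1, 0.4, 0.05) N. Only then did I open the gripper and back away.
- **Last checks:**
  - **Upright:** the can's top and side are within about 1.3° of level and plumb.
  - **Reading:** the hook has dipped about 32–33 mm of its 75 mm, which is about 3.9 N or 0.40 kg. The wrist force while carrying the can, about 4.1 N, agrees.
  - **Still:** the last 20 camera frames differ only by noise.
  - **Rest of the desk:** in the camera view the other things looked untouched. I did not measure each one.
- **Checks that failed or disagreed:**
  - **Force spike:** while first finding the lean, with nothing held, the wrist force briefly read 110 N as the arm reached its joint limits. The limit is 120 N.
  - **Joint ranges:** two joints read about 0.002 rad past their stated range (1.862 against 1.86, and 0.108 against 0.11).
  - **Hook friction:** the wire stuck and slipped sideways in the hook by up to about 3 N before the final trim.
  - **Bad fits:** one motion-tracking attempt gave meaningless numbers, and one tilt fit was off because it mixed in the can's side. I repeated both another way, and the results above are from the repeats.

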